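# Fetch the setting ring from behind the gauges

## Robot

A 6-joint arm with a two-finger parallel gripper is mounted at the origin on the work surface. World frame = base frame: x ahead of the robot, y to its left, z up, the work surface at z = 0. Lengths are in m, angles in rad, forces in N, time in s.
With the tool pointing down it reaches from about 0.35 to 0.875 m from the base axis. Payload 4.2 kg.
Tool frame: the origin (TCP) lies on the mounting face of the last link; the fingertips stand 173 mm ahead of it and the grasp point (between the pads) lies 155 mm ahead of it; z points along the fingers, y is the line along which they close (so a half turn about z gives the same grasp; the last joint's range is limited). The gripper opens to 85 mm and grips with 20 to 120 N. Pads are 22 mm wide; open, the fingers measure 114 mm over their backs; the gripper's body (76 mm by 85 mm) begins 54 mm behind the grasp point. The pads swing forward as they close: fully open they stand 13 mm farther back than shut.
Start: joints at [1.602, 0.385, 0.008, 0, -1.194, -0.259], TCP at [0.141, 0.609, 0.405] pointing down, gripper open.
Joint ranges: [-3.14, 3.14], [-1.21, 2.06], [-1.07, 1.41], [-3.16, 2.05], [-2.99, -0.16], [-3.1, 3.1]. Speed limits (rad/s): [2.79, 2.79, 3.14, 3.14, 3.14, 3.14].

## Interface

Orientations are given as [roll, pitch, yaw] about the fixed x, y, z axes, in that order (R = Rz(yaw) Ry(pitch) Rx(roll)).
In Python, from cell import ctrl, cams, nets gives the robot as it stands.
- The arm moves only by the shell command python3 -m crank 'ROWS'. ROWS is JSON, a list of rows, each an object of numbers: "gripper": the closure in counts, from 0 (fully open) to 255 (shut); "tx", "ty", "tz": the shift along the world's x, y, z in mm; "rx", "ry", "rz": the turn, a rotation vector about the world's x, y, z in degrees. In form: [{"gripper": .., "tx": .., "ty": .., "tz": .., "rx": .., "ry": .., "rz": ..}, ...]. A call has 1 to 20 rows; each row is the pose to reach, as a shift and turn from the pose commanded when the call began; what a row does not reach only later rows make up. A row lasts 1/10 s, in which the tool goes at most 50 mm and 8.59 degrees, less where a joint would pass 70% of its speed; a pose out of reach is approached as far as the arm can. A call with a gripper value outside its range is refused whole. The fingers move at their own pace and stop on an object; the grip force is fixed at half the most. Time passes only in rows, so rows that repeat a pose let the fingers close. It gives the time, the measured TCP pose, the force, the opening and the grip force at its end, in the units of the state.
- ctrl.state(): the state, without advancing time (a new reading comes with each control period).
- cams.get_image(name): name is "scene" or "top" or "wrist"; returns the picture (400x640x3 uint8, red, green, blue); there is no depth.
- cams.camera_info(name): a dict with "K" (3x3 intrinsics, pixels), "rvec" (rotation vector, rad) and "tvec" (3), from world to camera coordinates, as OpenCV has them. Camera axes: x right, y down, z forward; pixel columns grow to the right and rows downward; lengths in m; the calibration is good to about 2 mm. A picture is of the moment at which its call begins: read the wrist's pose just before it. camera_info takes no time and is no camera call; for the wrist camera it gives the pose at the moment of the call.
- ctrl.close_job(): hands the job in; it is judged then, once.
Trained networks look in the newest picture that a camera, given by its name, has taken for a name from the list of things; names that differ only in an ending like _2 or _b are one class to them, and where a whole thing is asked for, a point or a joint stands for the part that bears it (a point fixed in the world has none). Each returns a list of dicts, best first, with "p" (0 to 1); they miss things now and then, are a little off and sometimes report something else, mostly with a low value. They report only what shows in the picture. A call takes as long as a camera call.
- nets.search_frame(label, camera): "location" ([x, y, z] in m, in world coordinates, good to about 4 mm: the middle of the surface that is visible of it).
The state is a dict: "time": time; "q": joint angles; "joint_vel": joint speeds; "joint_efforts": joint torques, N m; "tcp_pos": TCP position; "eef_rot": TCP orientation; "wrist_force": force on the tool from outside, world axes, zero at the start; "moment": the same for the moment, N m; "opening": finger opening in m; "finger_force": force on a finger pad.
Only numpy, scipy, OpenCV 4.12 (cv2) and the standard library are available. Lean on these libraries where they do the work, as an engineer would, in place of code of your own. Each camera call takes 0.05 s, during which the arm holds its last target. There are 200 camera calls.

## Task

Clear the three upright gauges out of the wooden tray and stand all three on the blue side mat, then fetch the low steel ring they crowded in and lay it flat in the middle of the round steel spot on the black granite block. Finally stand each gauge upright again on its own rubber inlay in the tray (stepped round plug on the round inlay, square block on the square one and squared up with it, hexagonal bar on the hexagonal one), centred to within about a centimetre. Never tip a gauge over.

Things in the scene. Friction and masses are not known exactly. Their poses are not given: they have to be found in the camera images.
- plug_center (a point): Stepped round plug gauge standing upright, 66 mm tall, 0.35 kg steel: dark lower cylinder 34 mm diameter and 44 mm high, bright nose 23 mm diameter above it up to the top. The point is on its axis, 33 mm above its underside (11 mm below the step). z is its axis, up.
- block_center (a point): Plain steel square block standing upright, 36 x 36 mm, 56 mm tall, 0.50 kg, dark hole in its top and through two sides. The point is its centre, 28 mm above its underside. x and y are square to its side faces, z up.
- hexg_center (a point): Plain steel hexagonal bar standing upright, 34 mm across the flats (39 mm across corners), 60 mm tall, 0.40 kg. The point is its centre, 30 mm above its underside. Its pairs of flats face along its x axis and 60 and 120 degrees from it; z up.
- ring_center (a point): Low steel setting ring lying flat, 44 mm outer diameter, 22 mm bore, 20 mm high, 0.15 kg; starts in the rear middle of the tray with one gauge 50 mm (centre to centre) in front of it and one 52 mm to each side of it. Too close to reach until the gauges are gone. The point is its centre, 10 mm above its underside; z is its axis.
- tray: Fixed shallow wooden tray, 150 (x) x 180 (y) mm outside, walls 6 mm thick and 14 mm high, floor 6 mm above the table. Origin: centre of its underside; x points to its rear (away from the robot when not turned), y to its left. The ring starts at about x 18, y 0 mm; the gauges' inlays lie at (18, 52), (18, -52) and (-32, 0) mm, in any order. Free for fingers beside a gauge: along the tray's x for the two at the sides, along the tray's y for the front one.
- plug_inlay: Round dark rubber inlay in the tray floor, 48 mm diameter, flat, home of the plug. Origin: its centre, level with the tray floor on which the gauge stands; z up.
- block_inlay: Square dark rubber inlay in the tray floor, 46 x 46 mm, flat, home of the square block. Origin: its centre, level with the tray floor; x and y square to its sides.
- hexg_inlay: Hexagonal dark rubber inlay in the tray floor, 45 mm across flats, flat, home of the hexagonal bar. Origin: its centre, level with the tray floor; two of its sides face along x, as the bar's flats do.
- mat: Fixed flat blue mat, 150 (x) x 180 (y) mm, 3 mm thick, the side area. Origin: centre of its underside. Each gauge must stand with its centre over the mat.
- granite_spot (a point): Centre of the bright steel round spot (64 mm diameter, flush) on top of a fixed black granite block, 120 x 120 mm and 30 mm high. The point is on the top face, 30 mm above the table; z up.

How it is judged:
On the way, in this order (a step that is already met when the one before it is completed fails the run):
1. all three gauges stand upright on the mat at the same time, the ring still in the tray (x of plug_center in the frame of mat between -0.075 and 0.075 m and y of plug_center in the frame of mat between -0.09 and 0.09 m and angle between each of plug_center, block_center, hexg_center's own z axis and vertical below 0.1 rad and z of plug_center in the frame of mat between 0.031 and 0.04 m and linear speed of each of plug, block, hexg below 0.02 m/s and x of block_center in the frame of mat between -0.075 and 0.075 m and y of block_center in the frame of mat between -0.09 and 0.09 m and z of block_center in the frame of mat between 0.026 and 0.035 m and x of hexg_center in the frame of mat between -0.075 and 0.075 m and y of hexg_center in the frame of mat between -0.09 and 0.09 m and z of hexg_center in the frame of mat between 0.028 and 0.037 m and x of ring_center in the frame of tray between -0.075 and 0.075 m and y of ring_center in the frame of tray between -0.09 and 0.09 m), for 0.2 s.
2. the ring lies flat on the granite block's spot while the gauges still stand on the mat (horizontal distance between ring_center and granite_spot below 0.012 m and z of ring_center in the frame of granite_spot between 0.005 and 0.014 m and linear speed of each of ring, plug, block, hexg below 0.02 m/s and x of plug_center in the frame of mat between -0.075 and 0.075 m and y of plug_center in the frame of mat between -0.09 and 0.09 m and angle between each of plug_center, block_center, hexg_center's own z axis and vertical below 0.1 rad and z of plug_center in the frame of mat between 0.031 and 0.04 m and x of block_center in the frame of mat between -0.075 and 0.075 m and y of block_center in the frame of mat between -0.09 and 0.09 m and z of block_center in the frame of mat between 0.026 and 0.035 m and x of hexg_center in the frame of mat between -0.075 and 0.075 m and y of hexg_center in the frame of mat between -0.09 and 0.09 m and z of hexg_center in the frame of mat between 0.028 and 0.037 m), for 0.2 s.
At the end, for the whole second after the job is handed in: The ring lies flat on the granite block within 12 mm of the middle of the spot, and each gauge stands upright (within 0.1 rad) on the tray floor within 12 mm of the middle of its own inlay, the square block's sides within 0.26 rad of its inlay's sides; all at rest (horizontal distance between ring_center and granite_spot below 0.012 m and z of ring_center in the frame of granite_spot between 0.005 and 0.014 m and linear speed of each of ring, plug, block, hexg below 0.02 m/s and horizontal distance between plug_center and plug_inlay below 0.012 m and angle between each of plug_center, block_center, hexg_center's own z axis and vertical below 0.1 rad and z of plug_center in the frame of plug_inlay between 0.028 and 0.037 m and horizontal distance between block_center and block_inlay below 0.012 m and z of block_center in the frame of block_inlay between 0.023 and 0.032 m and horizontal distance between hexg_center and hexg_inlay below 0.012 m and z of hexg_center in the frame of hexg_inlay between 0.025 and 0.034 m and (angle between the x axis of block_center and the x axis of block_inlay, either way round below 0.26 rad or angle between the y axis of block_center and the x axis of block_inlay, either way round below 0.26 rad)); the robot touches nothing.
It fails at once if a gauge is tipped over (more than 0.6 rad) (angle between any of plug_center, block_center, hexg_center's own z axis and vertical above 0.6 rad).
It also fails if it takes over 152 s, if anything falls off the work surface, if the arm or the gripper's body presses on something with over 40 N, if the wrist force passes 120 N, or if a joint passes its speed limit or range.

## Working session

There is one attempt and no reset: what is moved stays moved. The work goes in short steps, Python scripts to look and compute and a shell command to move; the robot and the scene stay as the last step left them, time stands still between calls to the robot, and variables do not carry over. Pictures are saved under pics/ and viewed, at most 14 in all, crops included, and the job is handed in when it is done.

```bash
ls; mkdir -p pics; python3 - <<'E'
from cell import ctrl,cams,nets
import cv2
s=ctrl.state();print({k:s[k] for k in('time','tcp_pos','eef_rot','opening','wrist_force')})
for n in('top','scene'):
    cv2.imwrite(f'pics/{n}0.png',cams.get_image(n)[:,:,::-1])
    for l in('plug_center','block_center','hexg_center','ring_center','tray','mat','granite_spot','plug_inlay','block_inlay','hexg_inlay'):
        r=nets.search_frame(l,n);print(n,l,[([round(v,3) for v in d['location']],round(d['p'],2)) for d in r[:2]])
E
```

```text
pics
{'time': 0.0, 'tcp_pos': array([0.14106099, 0.60867797, 0.40361184]), 'eef_rot': array([ 3.13939444e+00, -1.39355359e-04, -2.27957072e-01]), 'opening': 0.0852277551731846, 'wrist_force': array([-0.73201437,  0.06617925, -0.42872538])}
top plug_center [([0.452, -0.295, 0.049], 0.8)]
top block_center [([0.498, -0.346, 0.066], 0.69)]
top hexg_center [([0.498, -0.246, 0.061], 0.56)]
top ring_center [([0.506, -0.304, 0.028], 0.53)]
top tray [([0.472, -0.299, 0.004], 0.58), ([0.501, -0.244, 0.009], 0.25)]
top mat [([0.466, 0.298, 0.004], 0.83)]
top granite_spot [([0.565, 0.02, 0.032], 0.68), ([0.467, 0.299, 0.003], 0.54)]
top plug_inlay []
top block_inlay [([0.518, -0.342, 0.013], 0.4)]
top hexg_inlay [([0.502, -0.241, 0.011], 0.58)]
scene plug_center [([0.574, 0.02, 0.03], 0.61), ([0.459, -0.297, 0.054], 0.57)]
scene block_center [([0.514, -0.355, 0.061], 0.89)]
scene hexg_center [([0.506, -0.247, 0.056], 0.77)]
scene ring_center []
scene tray [([0.498, -0.3, 0.006], 0.72), ([0.509, -0.253, 0.006], 0.61)]
scene mat [([0.475, 0.301, 0.002], 0.66)]
scene granite_spot [([0.576, 0.018, 0.032], 0.75)]
scene plug_inlay [([0.461, -0.312, 0.004], 0.59), ([0.576, 0.019, 0.033], 0.36)]
scene block_inlay [([0.513, -0.367, 0.01], 0.43)]
scene hexg_inlay [([0.577, 0.02, 0.034], 0.27)]
```

View pics/top0.png

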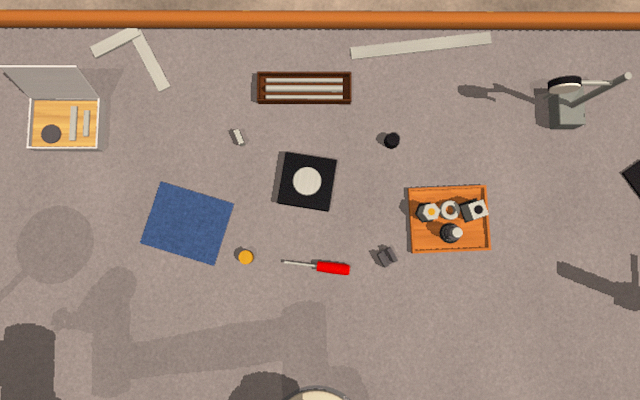

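View pics/scene0.png

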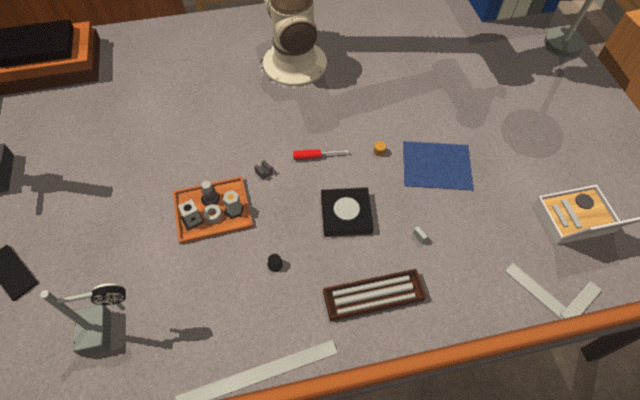

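```bash
cat > h.py <<'E'
import numpy as np, cv2
from cell import ctrl,cams,nets
def cam(n):
    i=cams.camera_info(n);R=cv2.Rodrigues(np.array(i['rvec'],float))[0];return np.array(i['K'],float),R,np.array(i['tvec'],float).ravel()
def p2w(c,uv,z):
    K,R,t=c;uv=np.atleast_2d(np.array(uv,float))
    d=(R.T@np.linalg.inv(K)@np.c_[uv,np.ones(len(uv))].T).T;o=-R.T@t
    return (o+d*((z-o[2])/d[:,2])[:,None])[:,:2]
def w2p(c,X):
    K,R,t=c;return cv2.projectPoints(np.atleast_2d(np.array(X,float)),cv2.Rodrigues(R)[0],t,K,None)[0][:,0]
def rect(c,mask,z):
    mask=cv2.morphologyEx(mask.astype(np.uint8),cv2.MORPH_OPEN,np.ones((3,3)))
    k=max(cv2.findContours(mask,0,cv2.CHAIN_APPROX_NONE)[0],key=cv2.contourArea)[:,0]
    return cv2.minAreaRect(p2w(c,k,z).astype(np.float32))
E
python3 - <<'E'
from h import *
im=cv2.imread('pics/top0.png');hsv=cv2.cvtColor(im,cv2.COLOR_BGR2HSV);c=cam('top')
print('mat',rect(c,cv2.inRange(hsv,(100,90,40),(125,255,255))>0,.003))
m=cv2.inRange(hsv,(5,140,80),(20,255,255));m[:150]=0;m[300:]=0;m[:,:390]=0
print('tray',rect(c,m>0,.014))
m=np.zeros(im.shape[:2],np.uint8);m[130:230,260:350]=(im[130:230,260:350].min(2)>120)
k=cv2.inRange(im,(0,0,0),(45,45,45));k[:140]=0;k[220:]=0;k[:,:270]=0;k[:,345:]=0
sub=np.zeros_like(m);sub[160:203,285:330]=m[160:203,285:330]
print('spot',rect(c,sub>0,.03),'granite',rect(c,k>0,.03))
K,R,t=cam('wrist');s=ctrl.state();print('wrist cam pos',-R.T@t-s['tcp_pos'],'R',R.round(2).tolist(),K)
E
```

```text
mat ((0.4726264774799347, 0.30007272958755493), (0.17836982011795044, 0.14781789481639862), 73.2151107788086)
tray ((0.48348596692085266, -0.30300793051719666), (0.14997218549251556, 0.18191814422607422), 2.5265824794769287)
spot ((0.5683361291885376, 0.023163730278611183), (0.06188623234629631, 0.061436012387275696), 0.12600567936897278) granite ((0.5667463541030884, 0.02331826463341713), (0.11710183322429657, 0.11873337626457214), 81.01201629638672)
wrist cam pos [ 0.07898601 -0.01819684 -0.03009674] R [[-0.23, -0.97, -0.0], [-0.92, 0.21, 0.32], [-0.31, 0.07, -0.95]] [[307.00504143   0.         324.53773815]
 [  0.         307.00504143 202.28150578]
 [  0.           0.           1.        ]]
```

```bash
W='x'; python3 -m crank '[{"gripper":0,"tx":309,"ty":-509,"tz":0,"rx":0,"ry":0,"rz":0},{"gripper":0,"tx":309,"ty":-509,"tz":0,"rx":0,"ry":0,"rz":0},{"gripper":0,"tx":309,"ty":-509,"tz":0,"rx":0,"ry":0,"rz":0},{"gripper":0,"tx":309,"ty":-509,"tz":0,"rx":0,"ry":0,"rz":0},{"gripper":0,"tx":309,"ty":-509,"tz":0,"rx":0,"ry":0,"rz":0},{"gripper":0,"tx":309,"ty":-509,"tz":0,"rx":0,"ry":0,"rz":0},{"gripper":0,"tx":309,"ty":-509,"tz":0,"rx":0,"ry":0,"rz":0},{"gripper":0,"tx":309,"ty":-509,"tz":0,"rx":0,"ry":0,"rz":0},{"gripper":0,"tx":309,"ty":-509,"tz":0,"rx":0,"ry":0,"rz":0},{"gripper":0,"tx":309,"ty":-509,"tz":0,"rx":0,"ry":0,"rz":0},{"gripper":0,"tx":309,"ty":-509,"tz":0,"rx":0,"ry":0,"rz":0},{"gripper":0,"tx":349,"ty":-909,"tz":-104,"rx":0,"ry":0,"rz":15.6},{"gripper":0,"tx":349,"ty":-909,"tz":-104,"rx":0,"ry":0,"rz":15.6},{"gripper":0,"tx":349,"ty":-909,"tz":-104,"rx":0,"ry":0,"rz":15.6},{"gripper":0,"tx":349,"ty":-909,"tz":-104,"rx":0,"ry":0,"rz":15.6},{"gripper":0,"tx":349,"ty":-909,"tz":-104,"rx":0,"ry":0,"rz":15.6},{"gripper":0,"tx":349,"ty":-909,"tz":-104,"rx":0,"ry":0,"rz":15.6},{"gripper":0,"tx":349,"ty":-909,"tz":-104,"rx":0,"ry":0,"rz":15.6},{"gripper":0,"tx":349,"ty":-909,"tz":-104,"rx":0,"ry":0,"rz":15.6},{"gripper":0,"tx":349,"ty":-909,"tz":-104,"rx":0,"ry":0,"rz":15.6}]'
```

```text
time: 3.1
tcp_pos: [0.4877, -0.2846, 0.3046]
eef_rot: [3.141, -0.001, 0.045]
wrist_force: [1.7, 0.2, 1.9]
opening: 0.0852
finger_force: 0.0
```

```bash
python3 - <<'E'
from h import *
s=ctrl.state();c=cam('wrist');im=cams.get_image('wrist')[:,:,::-1].copy()
print(s['tcp_pos'],s['eef_rot'],ctrl.state()['tcp_pos'])
cv2.imwrite('pics/w1raw.png',im);np.savez('pics/w1.npz',K=c[0],R=c[1],t=c[2])
# expected markers: inlays from tray estimate
T=np.array([.4835,-.303]);a=np.deg2rad(2.53);Q=np.array([[np.cos(a),-np.sin(a)],[np.sin(a),np.cos(a)]])
cor=[(*(T+Q@p),.014) for p in [(.075,.09),(.075,-.09),(-.075,-.09),(-.075,.09)]]
print(w2p(c,cor).round().tolist())
for l in('plug_center','block_center','hexg_center','ring_center'):print(l,[(np.round(d['location'],3).tolist(),round(d['p'],2)) for d in nets.search_frame(l,'wrist')[:2]])
cv2.imwrite('pics/w1.png',cv2.resize(im,(800,500)))
E
```

```text
[ 0.48766809 -0.28464001  0.30462925] [ 3.14126598e+00 -5.76637480e-04  4.45303032e-02] [ 0.48810202 -0.28985124  0.30218412]
[[237.0, 115.0], [457.0, 115.0], [436.0, 275.0], [251.0, 275.0]]
plug_center [([0.46, -0.302, 0.051], 0.79)]
block_center [([0.509, -0.351, 0.061], 0.79)]
hexg_center [([0.5, -0.25, 0.069], 0.83)]
ring_center [([0.504, -0.302, 0.023], 0.86)]
```

View pics/w1.png

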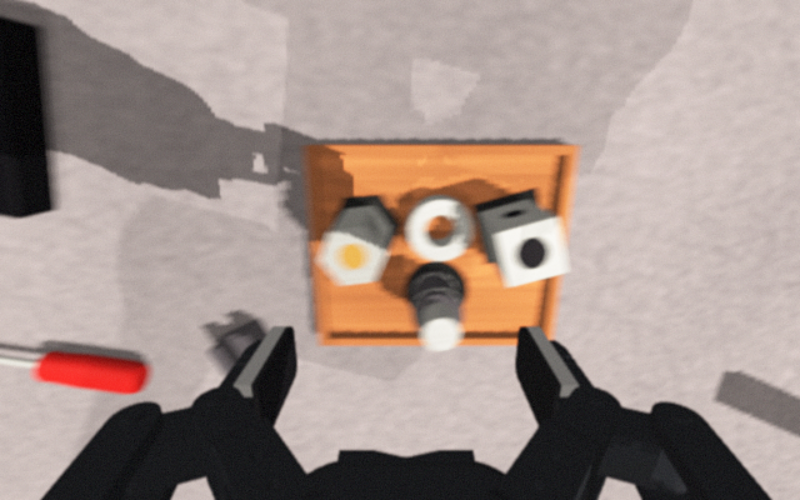

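```bash
python3 - <<'E'
from h import *
s=ctrl.state();c=cam('wrist');im=cams.get_image('wrist')[:,:,::-1].copy()
print(s['tcp_pos'],s['eef_rot'],s['joint_vel'].round(3))
np.savez('pics/w2.npz',K=c[0],R=c[1],t=c[2]);cv2.imwrite('pics/w2raw.png',im)
cv2.imwrite('pics/w2.png',cv2.resize(im[105:295,235:475],(800,633),interpolation=cv2.INTER_CUBIC)[:600])
E
```

```text
[ 0.48740144 -0.28261722  0.30471224] [-3.14131960e+00  5.02334810e-04  4.36643162e-02] [ 0.031 -0.026 -0.01   0.002  0.002  0.001]
```

View pics/w2.png

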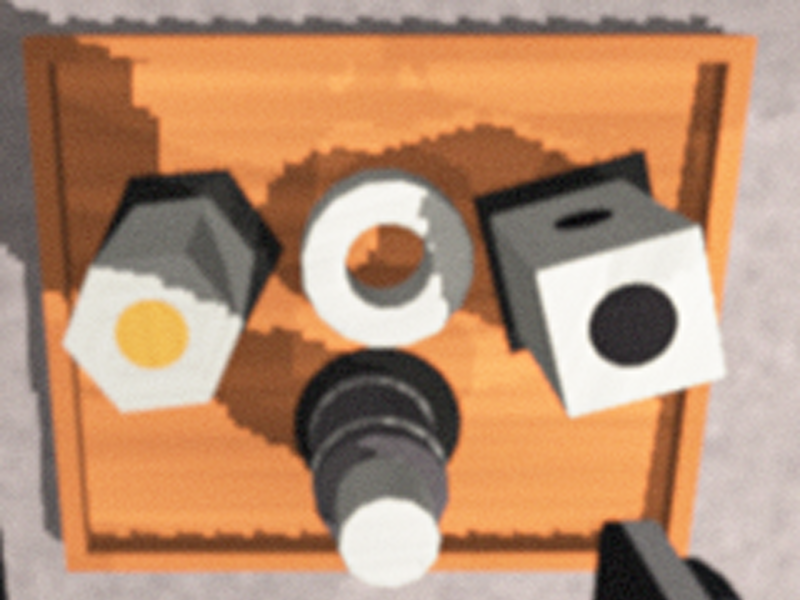

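```bash
python3 - <<'E'
from h import *
d=np.load('pics/w2.npz');c=(d['K'],d['R'],d['t'])
f=lambda P,z:p2w(c,np.array(P)/np.array([800/240,633/190])+[235,105],z)
def show(n,P,z):
    w=f(P,z);print(n,w.mean(0).round(4),[tuple(x) for x in w.round(4)]);return w
w=show('block',[(537,268),(697,226),(724,376),(571,417)],.062);e=w[1]-w[0];print(np.hypot(*e),np.hypot(*(w[2]-w[1])),np.degrees(np.arctan2(e[1],e[0])))
w=show('hexhole',[(152,333)],.066);w=show('hexc',[(65,343),(122,411),(208,402),(245,318)],.066);w0=f([(152,333)],.066)[0]
print([round(np.degrees(np.arctan2(*(x-w0)[::-1])),1) for x in w])
show('plug',[(390,542)],.072);show('ring',[(387,258)],.026)
w=show('tray',[(22,37),(757,35),(690,570),(70,571)],.014)
for a,b in((0,1),(1,2),(2,3),(3,0)):e=w[b]-w[a];print(np.hypot(*e).round(4),np.degrees(np.arctan2(e[1],e[0])).round(1))
w=show('binlay',[(477,198),(642,152),(512,352)],.006);print((w[1]+w[2])/2,np.degrees(np.arctan2(*(w[1]-w[0])[::-1])),np.hypot(*(w[1]-w[0])))
w=show('hinlay',[(133,175),(225,172),(280,245)],.006);print(np.hypot(*(w[1]-w[0])))
w=f([(297,410),(460,420)],.006);show('plug inlay edges',[(297,410),(460,420),(380,348)],.006)
E
```

```text
block [ 0.501  -0.3546] [(np.float64(0.5127), np.float64(-0.3323)), (np.float64(0.5233), np.float64(-0.3651)), (np.float64(0.4897), np.float64(-0.3768)), (np.float64(0.4783), np.float64(-0.344))]
0.03449040894847787 0.0355950935982403 -71.99592517468389
hexhole [ 0.4956 -0.2502] [(np.float64(0.4956), np.float64(-0.2502))]
hexc [ 0.4874 -0.2518] [(np.float64(0.4925), np.float64(-0.2314)), (np.float64(0.4771), np.float64(-0.2435)), (np.float64(0.4801), np.float64(-0.2625)), (np.float64(0.4999), np.float64(-0.2701))]
[np.float64(99.4), np.float64(160.2), np.float64(-141.7), np.float64(-77.9)]
plug [ 0.4504 -0.3043] [(np.float64(0.4504), np.float64(-0.3043))]
ring [ 0.5042 -0.3035] [(np.float64(0.5042), np.float64(-0.3035))]
tray [ 0.4821 -0.3053] [(np.float64(0.5531), np.float64(-0.2112)), (np.float64(0.5613), np.float64(-0.3913)), (np.float64(0.4112), np.float64(-0.3995)), (np.float64(0.4029), np.float64(-0.2189))]
0.1803 -87.4
0.1503 -176.9
0.1808 92.6
0.1503 2.9
binlay [ 0.5068 -0.3469] [(np.float64(0.5165), np.float64(-0.3282)), (np.float64(0.5305), np.float64(-0.3702)), (np.float64(0.4735), np.float64(-0.3422))]
[ 0.50199149 -0.35620076] -71.50095535255909 0.04423006689030617
hinlay [ 0.5135 -0.2582] [(np.float64(0.5186), np.float64(-0.237)), (np.float64(0.5205), np.float64(-0.2612)), (np.float64(0.5013), np.float64(-0.2764))]
0.02430868373874272
plug inlay edges [ 0.4596 -0.306 ] [(np.float64(0.4533), np.float64(-0.2831)), (np.float64(0.4523), np.float64(-0.3297)), (np.float64(0.4731), np.float64(-0.3054))]
```

```bash
python3 -m crank '[{"gripper":70,"tx":-37,"ty":-21.7,"tz":0,"rx":0,"ry":0,"rz":0},{"gripper":70,"tx":-37,"ty":-21.7,"tz":0,"rx":0,"ry":0,"rz":0},{"gripper":70,"tx":-37,"ty":-21.7,"tz":-30,"rx":0,"ry":0,"rz":0},{"gripper":70,"tx":-37,"ty":-21.7,"tz":-60,"rx":0,"ry":0,"rz":0},{"gripper":70,"tx":-37,"ty":-21.7,"tz":-90,"rx":0,"ry":0,"rz":0},{"gripper":70,"tx":-37,"ty":-21.7,"tz":-108,"rx":0,"ry":0,"rz":0},{"gripper":70,"tx":-37,"ty":-21.7,"tz":-114,"rx":0,"ry":0,"rz":0},{"gripper":70,"tx":-37,"ty":-21.7,"tz":-114,"rx":0,"ry":0,"rz":0},{"gripper":70,"tx":-37,"ty":-21.7,"tz":-114,"rx":0,"ry":0,"rz":0}]'
```

```text
time: 4.3
tcp_pos: [0.4514, -0.3038, 0.1922]
eef_rot: [3.14, -0.002, 0.046]
wrist_force: [-0.2, -0.7, 0.5]
opening: 0.0622
finger_force: 0.0
```

```bash
python3 -m crank '[{"gripper":255,"tx":0,"ty":0,"tz":0,"rx":0,"ry":0,"rz":0},{"gripper":255,"tx":0,"ty":0,"tz":0,"rx":0,"ry":0,"rz":0},{"gripper":255,"tx":0,"ty":0,"tz":0,"rx":0,"ry":0,"rz":0},{"gripper":255,"tx":0,"ty":0,"tz":0,"rx":0,"ry":0,"rz":0},{"gripper":255,"tx":0,"ty":0,"tz":0,"rx":0,"ry":0,"rz":0},{"gripper":255,"tx":0,"ty":0,"tz":0,"rx":0,"ry":0,"rz":0},{"gripper":255,"tx":0,"ty":0,"tz":0,"rx":0,"ry":0,"rz":0},{"gripper":255,"tx":0,"ty":0,"tz":20,"rx":0,"ry":0,"rz":0},{"gripper":255,"tx":0,"ty":0,"tz":50,"rx":0,"ry":0,"rz":0},{"gripper":255,"tx":0,"ty":0,"tz":85,"rx":0,"ry":0,"rz":0},{"gripper":255,"tx":0,"ty":0,"tz":120,"rx":0,"ry":0,"rz":0},{"gripper":255,"tx":0,"ty":0,"tz":120,"rx":0,"ry":0,"rz":0},{"gripper":255,"tx":0,"ty":0,"tz":120,"rx":0,"ry":0,"rz":0}]'
```

```text
time: 5.6
tcp_pos: [0.4498, -0.3039, 0.3105]
eef_rot: [-3.14, 0.0, 0.043]
wrist_force: [-0.1, 0.4, -4.8]
opening: 0.0324
finger_force: 60.5
```

```bash
python3 -m crank '[{"gripper":255,"tx":-1,"ty":20,"tz":0,"rx":0,"ry":0,"rz":0},{"gripper":255,"tx":-15,"ty":560,"tz":0,"rx":0,"ry":0,"rz":0},{"gripper":255,"tx":-15,"ty":560,"tz":0,"rx":0,"ry":0,"rz":0},{"gripper":255,"tx":-15,"ty":560,"tz":0,"rx":0,"ry":0,"rz":0},{"gripper":255,"tx":-15,"ty":560,"tz":0,"rx":0,"ry":0,"rz":0},{"gripper":255,"tx":-15,"ty":560,"tz":0,"rx":0,"ry":0,"rz":0},{"gripper":255,"tx":-15,"ty":560,"tz":0,"rx":0,"ry":0,"rz":0},{"gripper":255,"tx":-15,"ty":560,"tz":0,"rx":0,"ry":0,"rz":0},{"gripper":255,"tx":-15,"ty":560,"tz":0,"rx":0,"ry":0,"rz":0},{"gripper":255,"tx":-15,"ty":560,"tz":0,"rx":0,"ry":0,"rz":0},{"gripper":255,"tx":-15,"ty":560,"tz":0,"rx":0,"ry":0,"rz":0},{"gripper":255,"tx":-15,"ty":560,"tz":0,"rx":0,"ry":0,"rz":0},{"gripper":255,"tx":-15,"ty":585,"tz":0,"rx":0,"ry":0,"rz":0},{"gripper":255,"tx":-15,"ty":600,"tz":0,"rx":0,"ry":0,"rz":0},{"gripper":255,"tx":-15,"ty":604,"tz":0,"rx":0,"ry":0,"rz":0},{"gripper":255,"tx":-15,"ty":604,"tz":-40,"rx":0,"ry":0,"rz":0},{"gripper":255,"tx":-15,"ty":604,"tz":-75,"rx":0,"ry":0,"rz":0},{"gripper":255,"tx":-15,"ty":604,"tz":-100,"rx":0,"ry":0,"rz":0},{"gripper":255,"tx":-15,"ty":604,"tz":-110,"rx":0,"ry":0,"rz":0},{"gripper":255,"tx":-15,"ty":604,"tz":-110,"rx":0,"ry":0,"rz":0}]'
```

```text
time: 7.6
tcp_pos: [0.4355, 0.2984, 0.1994]
eef_rot: [3.138, 0.003, 0.043]
wrist_force: [-0.0, -0.3, -4.4]
opening: 0.0327
finger_force: 60.9
```

```bash
python3 -m crank '[{"gripper":255,"tx":0,"ty":0,"tz":-6,"rx":0,"ry":0,"rz":0},{"gripper":255,"tx":0,"ty":0,"tz":-10,"rx":0,"ry":0,"rz":0},{"gripper":255,"tx":0,"ty":0,"tz":-12,"rx":0,"ry":0,"rz":0},{"gripper":255,"tx":0,"ty":0,"tz":-12,"rx":0,"ry":0,"rz":0},{"gripper":255,"tx":0,"ty":0,"tz":-12,"rx":0,"ry":0,"rz":0},{"gripper":255,"tx":0,"ty":0,"tz":-12,"rx":0,"ry":0,"rz":0}]'
```

```text
time: 8.2
tcp_pos: [0.4356, 0.2999, 0.1893]
eef_rot: [-3.141, -0.001, 0.045]
wrist_force: [0.1, -0.5, -2.4]
opening: 0.0325
finger_force: 61.2
```

```bash
python3 -m crank '[{"gripper":70,"tx":0,"ty":0,"tz":0,"rx":0,"ry":0,"rz":0},{"gripper":70,"tx":0,"ty":0,"tz":0,"rx":0,"ry":0,"rz":0},{"gripper":70,"tx":0,"ty":0,"tz":0,"rx":0,"ry":0,"rz":0},{"gripper":70,"tx":0,"ty":0,"tz":0,"rx":0,"ry":0,"rz":0},{"gripper":70,"tx":0,"ty":0,"tz":20,"rx":0,"ry":0,"rz":0},{"gripper":70,"tx":0,"ty":0,"tz":60,"rx":0,"ry":0,"rz":0},{"gripper":70,"tx":0,"ty":0,"tz":105,"rx":0,"ry":0,"rz":0},{"gripper":70,"tx":60.6,"ty":-550,"tz":120,"rx":0,"ry":0,"rz":-82.5},{"gripper":70,"tx":60.6,"ty":-550,"tz":120,"rx":0,"ry":0,"rz":-82.5},{"gripper":70,"tx":60.6,"ty":-550,"tz":120,"rx":0,"ry":0,"rz":-82.5},{"gripper":70,"tx":60.6,"ty":-550,"tz":120,"rx":0,"ry":0,"rz":-82.5},{"gripper":70,"tx":60.6,"ty":-550,"tz":120,"rx":0,"ry":0,"rz":-82.5},{"gripper":70,"tx":60.6,"ty":-550,"tz":120,"rx":0,"ry":0,"rz":-82.5},{"gripper":70,"tx":60.6,"ty":-550,"tz":120,"rx":0,"ry":0,"rz":-82.5},{"gripper":70,"tx":60.6,"ty":-550,"tz":120,"rx":0,"ry":0,"rz":-82.5},{"gripper":70,"tx":60.6,"ty":-550,"tz":120,"rx":0,"ry":0,"rz":-82.5},{"gripper":70,"tx":60.6,"ty":-550,"tz":120,"rx":0,"ry":0,"rz":-82.5},{"gripper":70,"tx":60.6,"ty":-550,"tz":120,"rx":0,"ry":0,"rz":-82.5},{"gripper":70,"tx":60.6,"ty":-550,"tz":120,"rx":0,"ry":0,"rz":-82.5},{"gripper":70,"tx":60.6,"ty":-550,"tz":120,"rx":0,"ry":0,"rz":-82.5}]'
```

```text
time: 10.2
tcp_pos: [0.4958, -0.2516, 0.3085]
eef_rot: [3.141, 0.0, -1.399]
wrist_force: [-0.5, 0.3, 0.3]
opening: 0.0619
finger_force: 0.0
```

```bash
python3 - <<'E'
from h import *
cams.get_image('top');cams.get_image('top')
s=ctrl.state();print(s['tcp_pos'],np.degrees(s['eef_rot']))
im=cams.get_image('scene')[:,:,::-1]
cv2.imwrite('pics/s2.png',cv2.resize(im[120:280,150:500],(800,366),interpolation=cv2.INTER_CUBIC))
print([(np.round(d['location'],3).tolist(),round(d['p'],2)) for d in nets.search_frame('plug_center','scene')])
E
```

```text
[ 0.49589994 -0.249621    0.30869911] [ 1.79968700e+02  2.94214716e-02 -7.99317444e+01]
[([0.441, 0.297, 0.048], 0.7), ([0.516, -0.351, 0.061], 0.39)]
```

View pics/s2.png

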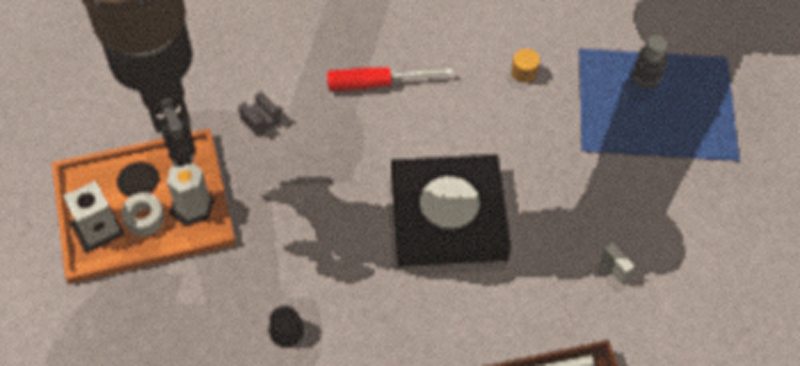

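```bash
python3 -m crank '[{"gripper":70,"tx":0,"ty":-0.5,"tz":-35,"rx":0,"ry":0,"rz":0},{"gripper":70,"tx":0,"ty":-0.5,"tz":-70,"rx":0,"ry":0,"rz":0},{"gripper":70,"tx":0,"ty":-0.5,"tz":-100,"rx":0,"ry":0,"rz":0},{"gripper":70,"tx":0,"ty":-0.5,"tz":-112,"rx":0,"ry":0,"rz":0},{"gripper":70,"tx":0,"ty":-0.5,"tz":-112,"rx":0,"ry":0,"rz":0},{"gripper":70,"tx":0,"ty":-0.5,"tz":-112,"rx":0,"ry":0,"rz":0},{"gripper":255,"tx":0,"ty":-0.5,"tz":-112,"rx":0,"ry":0,"rz":0},{"gripper":255,"tx":0,"ty":-0.5,"tz":-112,"rx":0,"ry":0,"rz":0},{"gripper":255,"tx":0,"ty":-0.5,"tz":-112,"rx":0,"ry":0,"rz":0},{"gripper":255,"tx":0,"ty":-0.5,"tz":-112,"rx":0,"ry":0,"rz":0},{"gripper":255,"tx":0,"ty":-0.5,"tz":-112,"rx":0,"ry":0,"rz":0},{"gripper":255,"tx":0,"ty":-0.5,"tz":-112,"rx":0,"ry":0,"rz":0},{"gripper":255,"tx":0,"ty":-0.5,"tz":-112,"rx":0,"ry":0,"rz":0},{"gripper":255,"tx":0,"ty":-0.5,"tz":-100,"rx":0,"ry":0,"rz":0},{"gripper":255,"tx":0,"ty":-0.5,"tz":-70,"rx":0,"ry":0,"rz":0},{"gripper":255,"tx":0,"ty":-0.5,"tz":-35,"rx":0,"ry":0,"rz":0},{"gripper":255,"tx":0,"ty":-0.5,"tz":0,"rx":0,"ry":0,"rz":0},{"gripper":255,"tx":0,"ty":-0.5,"tz":0,"rx":0,"ry":0,"rz":0}]'
```

```text
time: 12.2
tcp_pos: [0.4973, -0.2512, 0.3144]
eef_rot: [-3.131, -0.005, -1.395]
wrist_force: [1.2, -1.4, -3.7]
opening: 0.0332
finger_force: 60.7
```

```bash
python3 -m crank '[{"gripper":255,"tx":0,"ty":20,"tz":0,"rx":0,"ry":0,"rz":0},{"gripper":255,"tx":-6,"ty":567,"tz":0,"rx":0,"ry":0,"rz":0},{"gripper":255,"tx":-6,"ty":567,"tz":0,"rx":0,"ry":0,"rz":0},{"gripper":255,"tx":-6,"ty":567,"tz":0,"rx":0,"ry":0,"rz":0},{"gripper":255,"tx":-6,"ty":567,"tz":0,"rx":0,"ry":0,"rz":0},{"gripper":255,"tx":-6,"ty":567,"tz":0,"rx":0,"ry":0,"rz":0},{"gripper":255,"tx":-6,"ty":567,"tz":0,"rx":0,"ry":0,"rz":0},{"gripper":255,"tx":-6,"ty":567,"tz":0,"rx":0,"ry":0,"rz":0},{"gripper":255,"tx":-6,"ty":567,"tz":0,"rx":0,"ry":0,"rz":0},{"gripper":255,"tx":-6,"ty":567,"tz":0,"rx":0,"ry":0,"rz":0},{"gripper":255,"tx":-6,"ty":567,"tz":0,"rx":0,"ry":0,"rz":0},{"gripper":255,"tx":-6,"ty":567,"tz":0,"rx":0,"ry":0,"rz":0},{"gripper":255,"tx":-6,"ty":592,"tz":0,"rx":0,"ry":0,"rz":0},{"gripper":255,"tx":-6,"ty":606,"tz":0,"rx":0,"ry":0,"rz":0},{"gripper":255,"tx":-6,"ty":610.5,"tz":0,"rx":0,"ry":0,"rz":0},{"gripper":255,"tx":-6,"ty":610.5,"tz":-40,"rx":0,"ry":0,"rz":0},{"gripper":255,"tx":-6,"ty":610.5,"tz":-75,"rx":0,"ry":0,"rz":0},{"gripper":255,"tx":-6,"ty":610.5,"tz":-95,"rx":0,"ry":0,"rz":0},{"gripper":255,"tx":-6,"ty":610.5,"tz":-104,"rx":0,"ry":0,"rz":0},{"gripper":255,"tx":-6,"ty":610.5,"tz":-104,"rx":0,"ry":0,"rz":0}]'
```

```text
time: 14.2
tcp_pos: [0.4902, 0.3584, 0.2036]
eef_rot: [3.139, -0.002, -1.397]
wrist_force: [-0.6, -0.4, -3.3]
opening: 0.0334
finger_force: 60.5
```

```bash
python3 -m crank '[{"gripper":255,"tx":0,"ty":0,"tz":-5,"rx":0,"ry":0,"rz":0},{"gripper":255,"tx":0,"ty":0,"tz":-9,"rx":0,"ry":0,"rz":0},{"gripper":255,"tx":0,"ty":0,"tz":-10,"rx":0,"ry":0,"rz":0},{"gripper":255,"tx":0,"ty":0,"tz":-10,"rx":0,"ry":0,"rz":0},{"gripper":255,"tx":0,"ty":0,"tz":-10,"rx":0,"ry":0,"rz":0}]'
```

```text
time: 14.7
tcp_pos: [0.4903, 0.3599, 0.1956]
eef_rot: [-3.141, 0.001, -1.395]
wrist_force: [-0.8, -0.7, -0.8]
opening: 0.0333
finger_force: 60.8
```

```bash
python3 -m crank '[{"gripper":70,"tx":0,"ty":0,"tz":0,"rx":0,"ry":0,"rz":0},{"gripper":70,"tx":0,"ty":0,"tz":0,"rx":0,"ry":0,"rz":0},{"gripper":70,"tx":0,"ty":0,"tz":0,"rx":0,"ry":0,"rz":0},{"gripper":70,"tx":0,"ty":0,"tz":0,"rx":0,"ry":0,"rz":0},{"gripper":70,"tx":0,"ty":0,"tz":20,"rx":0,"ry":0,"rz":0},{"gripper":70,"tx":0,"ty":0,"tz":60,"rx":0,"ry":0,"rz":0},{"gripper":70,"tx":0,"ty":0,"tz":105,"rx":0,"ry":0,"rz":0},{"gripper":70,"tx":11.3,"ty":-715,"tz":120,"rx":0,"ry":0,"rz":8.2},{"gripper":70,"tx":11.3,"ty":-715,"tz":120,"rx":0,"ry":0,"rz":8.2},{"gripper":70,"tx":11.3,"ty":-715,"tz":120,"rx":0,"ry":0,"rz":8.2},{"gripper":70,"tx":11.3,"ty":-715,"tz":120,"rx":0,"ry":0,"rz":8.2},{"gripper":70,"tx":11.3,"ty":-715,"tz":120,"rx":0,"ry":0,"rz":8.2},{"gripper":70,"tx":11.3,"ty":-715,"tz":120,"rx":0,"ry":0,"rz":8.2},{"gripper":70,"tx":11.3,"ty":-715,"tz":120,"rx":0,"ry":0,"rz":8.2},{"gripper":70,"tx":11.3,"ty":-715,"tz":120,"rx":0,"ry":0,"rz":8.2},{"gripper":70,"tx":11.3,"ty":-715,"tz":120,"rx":0,"ry":0,"rz":8.2},{"gripper":70,"tx":11.3,"ty":-715,"tz":120,"rx":0,"ry":0,"rz":8.2},{"gripper":70,"tx":11.3,"ty":-715,"tz":120,"rx":0,"ry":0,"rz":8.2},{"gripper":70,"tx":11.3,"ty":-715,"tz":120,"rx":0,"ry":0,"rz":8.2},{"gripper":70,"tx":11.3,"ty":-715,"tz":120,"rx":0,"ry":0,"rz":8.2}]'
python3 -m crank '[{"gripper":70,"tx":0,"ty":0,"tz":0,"rx":0,"ry":0,"rz":0}]'
```

```text
time: 16.7
tcp_pos: [0.5002, -0.2921, 0.3139]
eef_rot: [-3.141, -0.001, -1.252]
wrist_force: [1.6, -0.2, -0.2]
opening: 0.0623
finger_force: 0.0
time: 16.8
tcp_pos: [0.5, -0.295, 0.3134]
eef_rot: [-3.141, -0.002, -1.259]
wrist_force: [0.1, 2.4, 0.4]
opening: 0.062
finger_force: 0.0
```

```bash
python3 -m crank '[{"gripper":70,"tx":0,"ty":-50,"tz":0,"rx":0,"ry":0,"rz":0},{"gripper":70,"tx":0,"ty":-60,"tz":0,"rx":0,"ry":0,"rz":0},{"gripper":70,"tx":0,"ty":-60,"tz":0,"rx":0,"ry":0,"rz":0},{"gripper":70,"tx":0,"ty":-60,"tz":0,"rx":0,"ry":0,"rz":0},{"gripper":70,"tx":0,"ty":-60,"tz":0,"rx":0,"ry":0,"rz":0}]'; python3 - <<'E'
from h import *
P=[]
for i in range(3): cams.get_image('top');s=ctrl.state();P.append(np.r_[s['tcp_pos'],s['eef_rot'][2]*57.2958])
print(np.round(P,4))
E
```

```text
time: 17.3
tcp_pos: [0.5006, -0.3488, 0.3136]
eef_rot: [3.142, 0.0, -1.251]
wrist_force: [-0.1, 0.1, 0.5]
opening: 0.0623
finger_force: 0.0
[[  0.5006  -0.3487   0.3137 -71.6555]
 [  0.5007  -0.3488   0.3138 -71.657 ]
 [  0.5007  -0.3489   0.3138 -71.6644]]
```

```bash
python3 -m crank '[{"gripper":70,"tx":0.5,"ty":-6.2,"tz":-20,"rx":0,"ry":0,"rz":0},{"gripper":70,"tx":0.5,"ty":-6.2,"tz":-60,"rx":0,"ry":0,"rz":0},{"gripper":70,"tx":0.5,"ty":-6.2,"tz":-100,"rx":0,"ry":0,"rz":0},{"gripper":70,"tx":0.5,"ty":-6.2,"tz":-117,"rx":0,"ry":0,"rz":0},{"gripper":70,"tx":0.5,"ty":-6.2,"tz":-117,"rx":0,"ry":0,"rz":0},{"gripper":70,"tx":0.5,"ty":-6.2,"tz":-117,"rx":0,"ry":0,"rz":0},{"gripper":255,"tx":0.5,"ty":-6.2,"tz":-117,"rx":0,"ry":0,"rz":0},{"gripper":255,"tx":0.5,"ty":-6.2,"tz":-117,"rx":0,"ry":0,"rz":0},{"gripper":255,"tx":0.5,"ty":-6.2,"tz":-117,"rx":0,"ry":0,"rz":0},{"gripper":255,"tx":0.5,"ty":-6.2,"tz":-117,"rx":0,"ry":0,"rz":0},{"gripper":255,"tx":0.5,"ty":-6.2,"tz":-117,"rx":0,"ry":0,"rz":0},{"gripper":255,"tx":0.5,"ty":-6.2,"tz":-117,"rx":0,"ry":0,"rz":0},{"gripper":255,"tx":0.5,"ty":-6.2,"tz":-117,"rx":0,"ry":0,"rz":0},{"gripper":255,"tx":0.5,"ty":-6.2,"tz":-105,"rx":0,"ry":0,"rz":0},{"gripper":255,"tx":0.5,"ty":-6.2,"tz":-70,"rx":0,"ry":0,"rz":0},{"gripper":255,"tx":0.5,"ty":-6.2,"tz":-35,"rx":0,"ry":0,"rz":0},{"gripper":255,"tx":0.5,"ty":-6.2,"tz":0,"rx":0,"ry":0,"rz":0},{"gripper":255,"tx":0.5,"ty":-6.2,"tz":0,"rx":0,"ry":0,"rz":0}]'
```

```text
time: 19.25
tcp_pos: [0.5019, -0.3568, 0.3193]
eef_rot: [-3.134, -0.008, -1.252]
wrist_force: [1.2, -0.5, -3.8]
opening: 0.0353
finger_force: 61.2
```

```bash
python3 -m crank '[{"gripper":255,"tx":0,"ty":20,"tz":0,"rx":0,"ry":0,"rz":0},{"gripper":255,"tx":-11,"ty":555,"tz":0,"rx":0,"ry":0,"rz":0},{"gripper":255,"tx":-11,"ty":555,"tz":0,"rx":0,"ry":0,"rz":0},{"gripper":255,"tx":-11,"ty":555,"tz":0,"rx":0,"ry":0,"rz":0},{"gripper":255,"tx":-11,"ty":555,"tz":0,"rx":0,"ry":0,"rz":0},{"gripper":255,"tx":-11,"ty":555,"tz":0,"rx":0,"ry":0,"rz":0},{"gripper":255,"tx":-11,"ty":555,"tz":0,"rx":0,"ry":0,"rz":0},{"gripper":255,"tx":-11,"ty":555,"tz":0,"rx":0,"ry":0,"rz":0},{"gripper":255,"tx":-11,"ty":555,"tz":0,"rx":0,"ry":0,"rz":0},{"gripper":255,"tx":-11,"ty":555,"tz":0,"rx":0,"ry":0,"rz":0},{"gripper":255,"tx":-11,"ty":555,"tz":0,"rx":0,"ry":0,"rz":0},{"gripper":255,"tx":-11,"ty":555,"tz":0,"rx":0,"ry":0,"rz":0},{"gripper":255,"tx":-11,"ty":580,"tz":0,"rx":0,"ry":0,"rz":0},{"gripper":255,"tx":-11,"ty":592,"tz":0,"rx":0,"ry":0,"rz":0},{"gripper":255,"tx":-11,"ty":595,"tz":0,"rx":0,"ry":0,"rz":0},{"gripper":255,"tx":-11,"ty":595,"tz":-40,"rx":0,"ry":0,"rz":0},{"gripper":255,"tx":-11,"ty":595,"tz":-75,"rx":0,"ry":0,"rz":0},{"gripper":255,"tx":-11,"ty":595,"tz":-99,"rx":0,"ry":0,"rz":0},{"gripper":255,"tx":-11,"ty":595,"tz":-109,"rx":0,"ry":0,"rz":0},{"gripper":255,"tx":-11,"ty":595,"tz":-109,"rx":0,"ry":0,"rz":0}]'
python3 -m crank '[{"gripper":255,"tx":0,"ty":0,"tz":-5,"rx":0,"ry":0,"rz":0},{"gripper":255,"tx":0,"ty":0,"tz":-9,"rx":0,"ry":0,"rz":0},{"gripper":255,"tx":0,"ty":0,"tz":-10,"rx":0,"ry":0,"rz":0},{"gripper":255,"tx":0,"ty":0,"tz":-10,"rx":0,"ry":0,"rz":0},{"gripper":255,"tx":0,"ty":0,"tz":-10,"rx":0,"ry":0,"rz":0}]'
```

```text
time: 21.25
tcp_pos: [0.4897, 0.2376, 0.2031]
eef_rot: [3.138, -0.002, -1.254]
wrist_force: [0.6, -0.2, -4.2]
opening: 0.0354
finger_force: 61.0
time: 21.75
tcp_pos: [0.4902, 0.239, 0.1956]
eef_rot: [-3.14, 0.0, -1.252]
wrist_force: [-0.8, -1.0, 1.4]
opening: 0.0352
finger_force: 61.6
```

```bash
python3 -m crank '[{"gripper":60,"tx":0,"ty":0,"tz":0,"rx":0,"ry":0,"rz":0},{"gripper":60,"tx":0,"ty":0,"tz":0,"rx":0,"ry":0,"rz":0},{"gripper":60,"tx":0,"ty":0,"tz":0,"rx":0,"ry":0,"rz":0},{"gripper":60,"tx":0,"ty":0,"tz":0,"rx":0,"ry":0,"rz":0},{"gripper":60,"tx":0,"ty":0,"tz":20,"rx":0,"ry":0,"rz":0},{"gripper":60,"tx":0,"ty":0,"tz":60,"rx":0,"ry":0,"rz":0},{"gripper":60,"tx":0,"ty":0,"tz":110,"rx":0,"ry":0,"rz":0},{"gripper":60,"tx":0,"ty":-543,"tz":110,"rx":0,"ry":0,"rz":74.3},{"gripper":60,"tx":0,"ty":-543,"tz":110,"rx":0,"ry":0,"rz":74.3},{"gripper":60,"tx":0,"ty":-543,"tz":110,"rx":0,"ry":0,"rz":74.3},{"gripper":60,"tx":0,"ty":-543,"tz":110,"rx":0,"ry":0,"rz":74.3},{"gripper":60,"tx":0,"ty":-543,"tz":110,"rx":0,"ry":0,"rz":74.3},{"gripper":60,"tx":0,"ty":-543,"tz":110,"rx":0,"ry":0,"rz":74.3},{"gripper":60,"tx":0,"ty":-543,"tz":110,"rx":0,"ry":0,"rz":74.3},{"gripper":60,"tx":0,"ty":-543,"tz":110,"rx":0,"ry":0,"rz":74.3},{"gripper":60,"tx":0,"ty":-543,"tz":110,"rx":0,"ry":0,"rz":74.3},{"gripper":60,"tx":0,"ty":-543,"tz":110,"rx":0,"ry":0,"rz":74.3},{"gripper":60,"tx":0,"ty":-543,"tz":110,"rx":0,"ry":0,"rz":74.3},{"gripper":60,"tx":0,"ty":-543,"tz":110,"rx":0,"ry":0,"rz":74.3},{"gripper":60,"tx":0,"ty":-543,"tz":110,"rx":0,"ry":0,"rz":74.3}]'
python3 - <<'E'
from h import *
for i in range(3):cams.get_image('top')
for n in('plug','block','hexg'):print(n,[(np.round(d['location'],3).tolist(),round(d['p'],2)) for d in nets.search_frame(n+'_center','top')[:1]])
s=ctrl.state();c=cam('wrist');im=cams.get_image('wrist')[:,:,::-1].copy();print(s['tcp_pos'],s['eef_rot'])
np.savez('pics/w3.npz',K=c[0],R=c[1],t=c[2])
a=cv2.resize(im[105:295,235:475],(800,633),interpolation=cv2.INTER_CUBIC)[:600]
cv2.imwrite('pics/w3.png',a)
E
```

```text
time: 23.75
tcp_pos: [0.4895, -0.3081, 0.3041]
eef_rot: [3.141, -0.0, 0.039]
wrist_force: [0.6, 0.7, -0.2]
opening: 0.0647
finger_force: 0.0
plug [([0.436, 0.292, 0.048], 0.64)]
block []
hexg [([0.488, 0.349, 0.061], 0.89)]
[ 0.49009576 -0.30303213  0.30465093] [-3.14145078e+00  2.64205830e-05  4.62280036e-02]
```

View pics/w3.png

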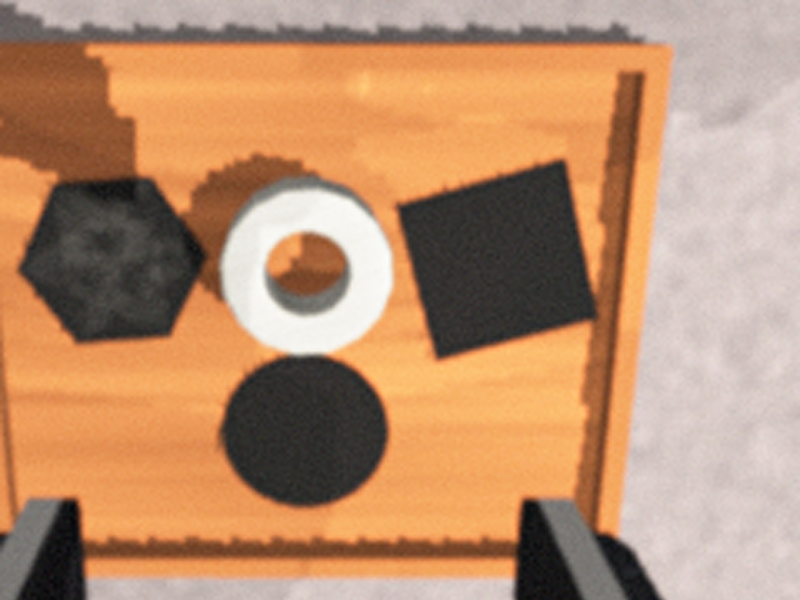

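```bash
python3 - <<'E'
from h import *
d=np.load('pics/w3.npz');c=(d['K'],d['R'],d['t'])
f=lambda P,z:p2w(c,np.array(P)/np.array([800/240,633/190])+[235,105],z)
w=f([(221,270),(393,270),(307,184),(307,356)],.026);print('ring',w.mean(0),w[0]-w[1],w[2]-w[3])
for n,P in dict(hex=[(20,268),(205,257),(53,184),(152,180),(78,342),(169,334)],sq=[(400,206),(563,161),(596,315),(438,357)],circ=[(222,430),(387,430),(305,354),(305,507)]).items():
    w=f(P,.006);print(n,w.mean(0).round(4),np.ptp(w,axis=0).round(4), np.degrees(np.arctan2(*(w[1]-w[0])[::-1])).round(1))
im=cams.get_image('top')[:,:,::-1]
cv2.imwrite('pics/t3.png',cv2.resize(im[130:280,130:350],(800,545),interpolation=cv2.INTER_CUBIC))
print(ctrl.state()['tcp_pos'])
E
```

```text
ring [ 0.50274753 -0.30406657] [-0.00199424  0.04321676] [0.04480528 0.00216875]
hex [ 0.4974 -0.2518] [0.0464 0.0502] -83.9
sq [ 0.5023 -0.3563] [0.0562 0.0563] -71.6
circ [ 0.4497 -0.3061] [0.0478 0.0472] -87.3
[ 0.49020823 -0.30306034  0.30478085]
```

View pics/t3.png

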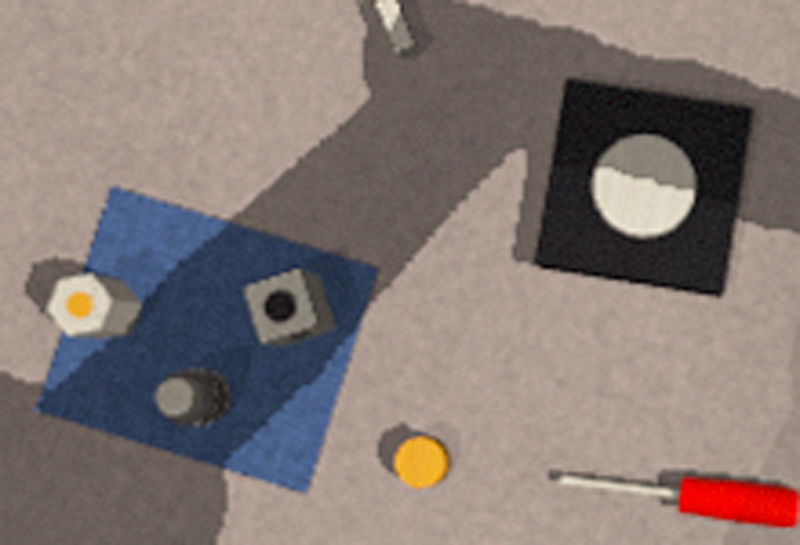

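```bash
python3 -m crank '[{"gripper":60,"tx":12.6,"ty":-1,"tz":-20,"rx":0,"ry":0,"rz":0},{"gripper":60,"tx":12.6,"ty":-1,"tz":-60,"rx":0,"ry":0,"rz":0},{"gripper":60,"tx":12.6,"ty":-1,"tz":-100,"rx":0,"ry":0,"rz":0},{"gripper":60,"tx":12.6,"ty":-1,"tz":-117,"rx":0,"ry":0,"rz":0},{"gripper":60,"tx":12.6,"ty":-1,"tz":-121,"rx":0,"ry":0,"rz":0},{"gripper":60,"tx":12.6,"ty":-1,"tz":-121,"rx":0,"ry":0,"rz":0},{"gripper":255,"tx":12.6,"ty":-1,"tz":-121,"rx":0,"ry":0,"rz":0},{"gripper":255,"tx":12.6,"ty":-1,"tz":-121,"rx":0,"ry":0,"rz":0},{"gripper":255,"tx":12.6,"ty":-1,"tz":-121,"rx":0,"ry":0,"rz":0},{"gripper":255,"tx":12.6,"ty":-1,"tz":-121,"rx":0,"ry":0,"rz":0},{"gripper":255,"tx":12.6,"ty":-1,"tz":-121,"rx":0,"ry":0,"rz":0},{"gripper":255,"tx":12.6,"ty":-1,"tz":-121,"rx":0,"ry":0,"rz":0},{"gripper":255,"tx":12.6,"ty":-1,"tz":-121,"rx":0,"ry":0,"rz":0},{"gripper":255,"tx":12.6,"ty":-1,"tz":-110,"rx":0,"ry":0,"rz":0},{"gripper":255,"tx":12.6,"ty":-1,"tz":-75,"rx":0,"ry":0,"rz":0},{"gripper":255,"tx":12.6,"ty":-1,"tz":-40,"rx":0,"ry":0,"rz":0},{"gripper":255,"tx":12.6,"ty":-1,"tz":-20,"rx":0,"ry":0,"rz":0},{"gripper":255,"tx":12.6,"ty":-1,"tz":-20,"rx":0,"ry":0,"rz":0}]'
```

```text
time: 25.95
tcp_pos: [0.5032, -0.3056, 0.2888]
eef_rot: [3.138, -0.008, 0.045]
wrist_force: [-0.1, -0.6, -0.7]
opening: 0.0412
finger_force: 61.2
```

```bash
python3 -m crank '[{"gripper":255,"tx":5,"ty":20,"tz":0,"rx":0,"ry":0,"rz":0},{"gripper":255,"tx":60,"ty":295,"tz":0,"rx":0,"ry":0,"rz":0},{"gripper":255,"tx":60,"ty":295,"tz":0,"rx":0,"ry":0,"rz":0},{"gripper":255,"tx":60,"ty":295,"tz":0,"rx":0,"ry":0,"rz":0},{"gripper":255,"tx":60,"ty":295,"tz":0,"rx":0,"ry":0,"rz":0},{"gripper":255,"tx":60,"ty":295,"tz":0,"rx":0,"ry":0,"rz":0},{"gripper":255,"tx":60,"ty":295,"tz":0,"rx":0,"ry":0,"rz":0},{"gripper":255,"tx":63,"ty":315,"tz":0,"rx":0,"ry":0,"rz":0},{"gripper":255,"tx":64.7,"ty":327.3,"tz":0,"rx":0,"ry":0,"rz":0},{"gripper":255,"tx":64.7,"ty":327.3,"tz":0,"rx":0,"ry":0,"rz":0},{"gripper":255,"tx":64.7,"ty":327.3,"tz":0,"rx":0,"ry":0,"rz":0},{"gripper":255,"tx":64.7,"ty":327.3,"tz":0,"rx":0,"ry":0,"rz":0}]'
python3 - <<'E'
from h import *
cams.get_image('top');cams.get_image('top')
s=ctrl.state();c=cam('wrist');im=cams.get_image('wrist')[:,:,::-1].copy();print(s['tcp_pos'],s['eef_rot'])
np.savez('pics/w4.npz',K=c[0],R=c[1],t=c[2]);print(w2p(c,[.5675,.0232,.03]))
cv2.imwrite('pics/w4.png',cv2.resize(im[150:350,200:440],(720,600),interpolation=cv2.INTER_CUBIC))
E
```

```text
time: 27.15
tcp_pos: [0.5669, 0.021, 0.2842]
eef_rot: [3.141, 0.001, 0.043]
wrist_force: [0.5, 0.6, -1.3]
opening: 0.0412
finger_force: 61.2
[0.56706257 0.02102557 0.28443324] [3.14153040e+00 3.66522473e-04 4.28262501e-02]
[[322.3603743  209.54831125]]
```

View pics/w4.png

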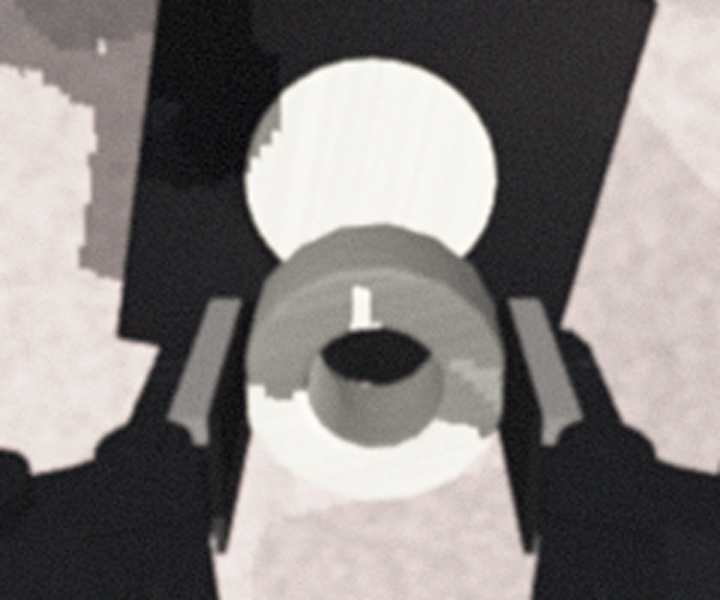

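```bash
python3 - <<'E'
from h import *
d=np.load('pics/w4.npz');c=(d['K'],d['R'],d['t'])
f=lambda P,z:p2w(c,np.array(P)/3+[200,150],z)
w=f([(371.5,57),(246,178),(497,178)],.03);print(w,(w[1]+w[2])/2,w[0]-[.032,.032*.043])
w=f([(247,375),(503,375),(375,270),(375,499)],.1266);print(w, w.mean(0))
E
```

```text
[[ 0.59953263  0.0233882 ]
 [ 0.56633903  0.05450177]
 [ 0.56911223 -0.01036   ]] [0.56772563 0.02207088] [0.56753263 0.0220122 ]
[[0.56831215 0.04153291]
 [0.57005968 0.00095991]
 [0.587471   0.02202503]
 [0.54555504 0.02023117]] [0.56784947 0.02118726]
```

```bash
python3 -m crank '[{"gripper":255,"tx":0.3,"ty":1,"tz":-25,"rx":0,"ry":0,"rz":0},{"gripper":255,"tx":0.3,"ty":1,"tz":-50,"rx":0,"ry":0,"rz":0},{"gripper":255,"tx":0.3,"ty":1,"tz":-66,"rx":0,"ry":0,"rz":0},{"gripper":255,"tx":0.3,"ty":1,"tz":-72,"rx":0,"ry":0,"rz":0},{"gripper":255,"tx":0.3,"ty":1,"tz":-75,"rx":0,"ry":0,"rz":0},{"gripper":255,"tx":0.3,"ty":1,"tz":-76,"rx":0,"ry":0,"rz":0},{"gripper":255,"tx":0.3,"ty":1,"tz":-76,"rx":0,"ry":0,"rz":0},{"gripper":255,"tx":0.3,"ty":1,"tz":-76,"rx":0,"ry":0,"rz":0}]'
```

```text
time: 28.1
tcp_pos: [0.5678, 0.023, 0.2097]
eef_rot: [-3.141, -0.002, 0.045]
wrist_force: [-2.6, -0.7, 4.1]
opening: 0.041
finger_force: 61.8
```

```bash
python3 -m crank '[{"gripper":70,"tx":0,"ty":0,"tz":0,"rx":0,"ry":0,"rz":0},{"gripper":70,"tx":0,"ty":0,"tz":0,"rx":0,"ry":0,"rz":0},{"gripper":70,"tx":0,"ty":0,"tz":0,"rx":0,"ry":0,"rz":0},{"gripper":70,"tx":0,"ty":0,"tz":0,"rx":0,"ry":0,"rz":0},{"gripper":70,"tx":0,"ty":0,"tz":15,"rx":0,"ry":0,"rz":0},{"gripper":70,"tx":0,"ty":0,"tz":50,"rx":0,"ry":0,"rz":0},{"gripper":70,"tx":0,"ty":0,"tz":100,"rx":0,"ry":0,"rz":0},{"gripper":70,"tx":-132,"ty":277.8,"tz":110,"rx":0,"ry":0,"rz":0},{"gripper":70,"tx":-132,"ty":277.8,"tz":110,"rx":0,"ry":0,"rz":0},{"gripper":70,"tx":-132,"ty":277.8,"tz":110,"rx":0,"ry":0,"rz":0},{"gripper":70,"tx":-132,"ty":277.8,"tz":110,"rx":0,"ry":0,"rz":0},{"gripper":70,"tx":-132,"ty":277.8,"tz":110,"rx":0,"ry":0,"rz":0},{"gripper":70,"tx":-132,"ty":277.8,"tz":110,"rx":0,"ry":0,"rz":0},{"gripper":70,"tx":-132,"ty":277.8,"tz":110,"rx":0,"ry":0,"rz":0},{"gripper":70,"tx":-132,"ty":277.8,"tz":110,"rx":0,"ry":0,"rz":0},{"gripper":70,"tx":-132,"ty":277.8,"tz":110,"rx":0,"ry":0,"rz":0},{"gripper":70,"tx":-132,"ty":277.8,"tz":110,"rx":0,"ry":0,"rz":0}]'
python3 - <<'E'
from h import *
cams.get_image('scene');cams.get_image('scene')
s=ctrl.state();print(s['tcp_pos'],s['eef_rot'])
im=cams.get_image('top')[:,:,::-1]
c=cam('top');print(w2p(c,[[.5677,.022,.03],[.5677,.022,.05]]))
cv2.imwrite('pics/t5.png',cv2.resize(im[130:280,130:350],(800,545),interpolation=cv2.INTER_CUBIC))
E
```

```text
time: 29.8
tcp_pos: [0.436, 0.2997, 0.3183]
eef_rot: [3.141, 0.0, 0.043]
wrist_force: [0.1, 1.1, -0.5]
opening: 0.0619
finger_force: 0.0
[0.43615797 0.29967486 0.31841278] [3.14126170e+00 2.63681482e-04 4.22678970e-02]
[[307.00941289 180.73980605]
 [306.85902662 179.59797367]]
```

View pics/t5.png

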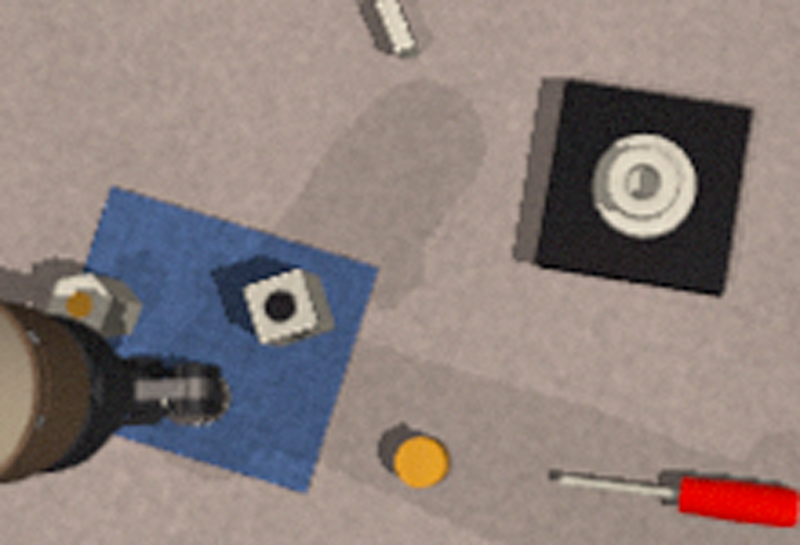

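```bash
python3 -m crank '[{"gripper":70,"tx":-0.5,"ty":0.2,"tz":-40,"rx":0,"ry":0,"rz":0},{"gripper":70,"tx":-0.5,"ty":0.2,"tz":-80,"rx":0,"ry":0,"rz":0},{"gripper":70,"tx":-0.5,"ty":0.2,"tz":-115,"rx":0,"ry":0,"rz":0},{"gripper":70,"tx":-0.5,"ty":0.2,"tz":-129,"rx":0,"ry":0,"rz":0},{"gripper":70,"tx":-0.5,"ty":0.2,"tz":-129,"rx":0,"ry":0,"rz":0},{"gripper":70,"tx":-0.5,"ty":0.2,"tz":-129,"rx":0,"ry":0,"rz":0},{"gripper":255,"tx":-0.5,"ty":0.2,"tz":-129,"rx":0,"ry":0,"rz":0},{"gripper":255,"tx":-0.5,"ty":0.2,"tz":-129,"rx":0,"ry":0,"rz":0},{"gripper":255,"tx":-0.5,"ty":0.2,"tz":-129,"rx":0,"ry":0,"rz":0},{"gripper":255,"tx":-0.5,"ty":0.2,"tz":-129,"rx":0,"ry":0,"rz":0},{"gripper":255,"tx":-0.5,"ty":0.2,"tz":-129,"rx":0,"ry":0,"rz":0},{"gripper":255,"tx":-0.5,"ty":0.2,"tz":-129,"rx":0,"ry":0,"rz":0},{"gripper":255,"tx":-0.5,"ty":0.2,"tz":-129,"rx":0,"ry":0,"rz":0},{"gripper":255,"tx":-0.5,"ty":0.2,"tz":-115,"rx":0,"ry":0,"rz":0},{"gripper":255,"tx":-0.5,"ty":0.2,"tz":-80,"rx":0,"ry":0,"rz":0},{"gripper":255,"tx":-0.5,"ty":0.2,"tz":-40,"rx":0,"ry":0,"rz":0},{"gripper":255,"tx":-0.5,"ty":0.2,"tz":-10,"rx":0,"ry":0,"rz":0},{"gripper":255,"tx":-0.5,"ty":0.2,"tz":-10,"rx":0,"ry":0,"rz":0},{"gripper":255,"tx":-0.5,"ty":0.2,"tz":-10,"rx":0,"ry":0,"rz":0}]'
```

```text
time: 31.85
tcp_pos: [0.4344, 0.3006, 0.3081]
eef_rot: [-3.141, 0.001, 0.044]
wrist_force: [-0.4, -1.3, -5.1]
opening: 0.0321
finger_force: 60.5
```

```bash
python3 -m crank '[{"gripper":255,"tx":0,"ty":-20,"tz":0,"rx":0,"ry":0,"rz":0},{"gripper":255,"tx":14.5,"ty":-562,"tz":0,"rx":0,"ry":0,"rz":0},{"gripper":255,"tx":14.5,"ty":-562,"tz":0,"rx":0,"ry":0,"rz":0},{"gripper":255,"tx":14.5,"ty":-562,"tz":0,"rx":0,"ry":0,"rz":0},{"gripper":255,"tx":14.5,"ty":-562,"tz":0,"rx":0,"ry":0,"rz":0},{"gripper":255,"tx":14.5,"ty":-562,"tz":0,"rx":0,"ry":0,"rz":0},{"gripper":255,"tx":14.5,"ty":-562,"tz":0,"rx":0,"ry":0,"rz":0},{"gripper":255,"tx":14.5,"ty":-562,"tz":0,"rx":0,"ry":0,"rz":0},{"gripper":255,"tx":14.5,"ty":-562,"tz":0,"rx":0,"ry":0,"rz":0},{"gripper":255,"tx":14.5,"ty":-562,"tz":0,"rx":0,"ry":0,"rz":0},{"gripper":255,"tx":14.5,"ty":-562,"tz":0,"rx":0,"ry":0,"rz":0},{"gripper":255,"tx":14.5,"ty":-562,"tz":0,"rx":0,"ry":0,"rz":0},{"gripper":255,"tx":14.5,"ty":-588,"tz":0,"rx":0,"ry":0,"rz":0},{"gripper":255,"tx":14.5,"ty":-602,"tz":0,"rx":0,"ry":0,"rz":0},{"gripper":255,"tx":14.5,"ty":-606,"tz":0,"rx":0,"ry":0,"rz":0},{"gripper":255,"tx":14.5,"ty":-606,"tz":-40,"rx":0,"ry":0,"rz":0},{"gripper":255,"tx":14.5,"ty":-606,"tz":-75,"rx":0,"ry":0,"rz":0},{"gripper":255,"tx":14.5,"ty":-606,"tz":-98,"rx":0,"ry":0,"rz":0},{"gripper":255,"tx":14.5,"ty":-606,"tz":-106,"rx":0,"ry":0,"rz":0},{"gripper":255,"tx":14.5,"ty":-606,"tz":-106,"rx":0,"ry":0,"rz":0}]'
python3 -m crank '[{"gripper":255,"tx":0,"ty":0,"tz":-5,"rx":0,"ry":0,"rz":0},{"gripper":255,"tx":0,"ty":0,"tz":-8,"rx":0,"ry":0,"rz":0},{"gripper":255,"tx":0,"ty":0,"tz":-9.5,"rx":0,"ry":0,"rz":0},{"gripper":255,"tx":0,"ty":0,"tz":-9.5,"rx":0,"ry":0,"rz":0},{"gripper":255,"tx":0,"ty":0,"tz":-9.5,"rx":0,"ry":0,"rz":0},{"gripper":255,"tx":0,"ty":0,"tz":-9.5,"rx":0,"ry":0,"rz":0}]'
```

```text
time: 33.85
tcp_pos: [0.4493, -0.304, 0.2014]
eef_rot: [-3.14, 0.003, 0.046]
wrist_force: [-0.5, -0.1, -4.0]
opening: 0.0322
finger_force: 60.9
time: 34.45
tcp_pos: [0.4499, -0.3049, 0.1942]
eef_rot: [3.141, -0.002, 0.045]
wrist_force: [-0.5, 2.7, 6.8]
opening: 0.0324
finger_force: 61.7
```

```bash
python3 -m crank '[{"gripper":70,"tx":0,"ty":0,"tz":0,"rx":0,"ry":0,"rz":0},{"gripper":70,"tx":0,"ty":0,"tz":0,"rx":0,"ry":0,"rz":0},{"gripper":70,"tx":0,"ty":0,"tz":0,"rx":0,"ry":0,"rz":0},{"gripper":70,"tx":0,"ty":0,"tz":0,"rx":0,"ry":0,"rz":0},{"gripper":70,"tx":0,"ty":0,"tz":20,"rx":0,"ry":0,"rz":0},{"gripper":70,"tx":0,"ty":0,"tz":60,"rx":0,"ry":0,"rz":0},{"gripper":70,"tx":0,"ty":0,"tz":105,"rx":0,"ry":0,"rz":0},{"gripper":70,"tx":40,"ty":550,"tz":118,"rx":0,"ry":0,"rz":-82.5},{"gripper":70,"tx":40,"ty":550,"tz":118,"rx":0,"ry":0,"rz":-82.5},{"gripper":70,"tx":40,"ty":550,"tz":118,"rx":0,"ry":0,"rz":-82.5},{"gripper":70,"tx":40,"ty":550,"tz":118,"rx":0,"ry":0,"rz":-82.5},{"gripper":70,"tx":40,"ty":550,"tz":118,"rx":0,"ry":0,"rz":-82.5},{"gripper":70,"tx":40,"ty":550,"tz":118,"rx":0,"ry":0,"rz":-82.5},{"gripper":70,"tx":40,"ty":550,"tz":118,"rx":0,"ry":0,"rz":-82.5},{"gripper":70,"tx":40,"ty":550,"tz":118,"rx":0,"ry":0,"rz":-82.5},{"gripper":70,"tx":40,"ty":550,"tz":118,"rx":0,"ry":0,"rz":-82.5},{"gripper":70,"tx":40,"ty":550,"tz":118,"rx":0,"ry":0,"rz":-82.5},{"gripper":70,"tx":40,"ty":550,"tz":118,"rx":0,"ry":0,"rz":-82.5},{"gripper":70,"tx":40,"ty":650,"tz":118,"rx":0,"ry":0,"rz":-82.5},{"gripper":70,"tx":40,"ty":650,"tz":118,"rx":0,"ry":0,"rz":-82.5}]'
python3 -m crank '[{"gripper":70,"tx":0,"ty":0,"tz":0,"rx":0,"ry":0,"rz":0},{"gripper":70,"tx":0,"ty":0,"tz":0,"rx":0,"ry":0,"rz":0},{"gripper":70,"tx":0,"ty":0,"tz":0,"rx":0,"ry":0,"rz":0},{"gripper":70,"tx":0,"ty":0,"tz":0,"rx":0,"ry":0,"rz":0}]'
```

```text
time: 36.45
tcp_pos: [0.4877, 0.2831, 0.3105]
eef_rot: [-3.141, 0.0, -1.395]
wrist_force: [0.8, -0.6, -0.2]
opening: 0.0623
finger_force: 0.0
time: 36.85
tcp_pos: [0.488, 0.2798, 0.3104]
eef_rot: [3.141, -0.0, -1.397]
wrist_force: [-0.5, -0.1, 0.6]
opening: 0.0621
finger_force: 0.0
```

```bash
python3 -m crank '[{"gripper":70,"tx":2.2,"ty":50,"tz":0,"rx":0,"ry":0,"rz":0},{"gripper":70,"tx":2.2,"ty":80,"tz":0,"rx":0,"ry":0,"rz":0},{"gripper":70,"tx":2.2,"ty":80,"tz":0,"rx":0,"ry":0,"rz":0},{"gripper":70,"tx":2.2,"ty":80,"tz":-40,"rx":0,"ry":0,"rz":0},{"gripper":70,"tx":2.2,"ty":80,"tz":-80,"rx":0,"ry":0,"rz":0},{"gripper":70,"tx":2.2,"ty":80,"tz":-108,"rx":0,"ry":0,"rz":0},{"gripper":70,"tx":2.2,"ty":80,"tz":-115,"rx":0,"ry":0,"rz":0},{"gripper":70,"tx":2.2,"ty":80,"tz":-115,"rx":0,"ry":0,"rz":0},{"gripper":70,"tx":2.2,"ty":80,"tz":-115,"rx":0,"ry":0,"rz":0},{"gripper":70,"tx":2.2,"ty":80,"tz":-115,"rx":0,"ry":0,"rz":0}]'
```

```text
time: 37.85
tcp_pos: [0.4908, 0.3613, 0.1975]
eef_rot: [-3.139, 0.002, -1.395]
wrist_force: [-0.4, 0.7, -0.3]
opening: 0.0619
finger_force: 0.0
```

```bash
python3 -m crank '[{"gripper":255,"tx":0,"ty":0,"tz":0,"rx":0,"ry":0,"rz":0},{"gripper":255,"tx":0,"ty":0,"tz":0,"rx":0,"ry":0,"rz":0},{"gripper":255,"tx":0,"ty":0,"tz":0,"rx":0,"ry":0,"rz":0},{"gripper":255,"tx":0,"ty":0,"tz":0,"rx":0,"ry":0,"rz":0},{"gripper":255,"tx":0,"ty":0,"tz":0,"rx":0,"ry":0,"rz":0},{"gripper":255,"tx":0,"ty":0,"tz":0,"rx":0,"ry":0,"rz":0},{"gripper":255,"tx":0,"ty":0,"tz":0,"rx":0,"ry":0,"rz":0},{"gripper":255,"tx":0,"ty":0,"tz":15,"rx":0,"ry":0,"rz":0},{"gripper":255,"tx":0,"ty":0,"tz":50,"rx":0,"ry":0,"rz":0},{"gripper":255,"tx":0,"ty":0,"tz":85,"rx":0,"ry":0,"rz":0},{"gripper":255,"tx":0,"ty":0,"tz":115,"rx":0,"ry":0,"rz":0},{"gripper":255,"tx":0,"ty":0,"tz":115,"rx":0,"ry":0,"rz":0},{"gripper":255,"tx":0,"ty":0,"tz":115,"rx":0,"ry":0,"rz":0}]'
```

```text
time: 39.15
tcp_pos: [0.4896, 0.3606, 0.3093]
eef_rot: [3.14, -0.0, -1.396]
wrist_force: [-0.7, 0.1, -4.9]
opening: 0.0335
finger_force: 60.8
```

```bash
python3 -m crank '[{"gripper":255,"tx":0,"ty":-20,"tz":0,"rx":0,"ry":0,"rz":0},{"gripper":255,"tx":7.5,"ty":-567,"tz":0,"rx":0,"ry":0,"rz":0},{"gripper":255,"tx":7.5,"ty":-567,"tz":0,"rx":0,"ry":0,"rz":0},{"gripper":255,"tx":7.5,"ty":-567,"tz":0,"rx":0,"ry":0,"rz":0},{"gripper":255,"tx":7.5,"ty":-567,"tz":0,"rx":0,"ry":0,"rz":0},{"gripper":255,"tx":7.5,"ty":-567,"tz":0,"rx":0,"ry":0,"rz":0},{"gripper":255,"tx":7.5,"ty":-567,"tz":0,"rx":0,"ry":0,"rz":0},{"gripper":255,"tx":7.5,"ty":-567,"tz":0,"rx":0,"ry":0,"rz":0},{"gripper":255,"tx":7.5,"ty":-567,"tz":0,"rx":0,"ry":0,"rz":0},{"gripper":255,"tx":7.5,"ty":-567,"tz":0,"rx":0,"ry":0,"rz":0},{"gripper":255,"tx":7.5,"ty":-567,"tz":0,"rx":0,"ry":0,"rz":0},{"gripper":255,"tx":7.5,"ty":-567,"tz":0,"rx":0,"ry":0,"rz":0},{"gripper":255,"tx":7.5,"ty":-592,"tz":0,"rx":0,"ry":0,"rz":0},{"gripper":255,"tx":7.5,"ty":-608,"tz":0,"rx":0,"ry":0,"rz":0},{"gripper":255,"tx":7.5,"ty":-612,"tz":0,"rx":0,"ry":0,"rz":0},{"gripper":255,"tx":7.5,"ty":-612,"tz":-20,"rx":0,"ry":0,"rz":0},{"gripper":255,"tx":7.5,"ty":-612,"tz":-20,"rx":0,"ry":0,"rz":0},{"gripper":255,"tx":7.5,"ty":-612,"tz":-20,"rx":0,"ry":0,"rz":0}]'
```

```text
time: 40.95
tcp_pos: [0.4975, -0.2501, 0.2898]
eef_rot: [3.139, 0.001, -1.394]
wrist_force: [-0.5, -0.2, -3.8]
opening: 0.0332
finger_force: 60.5
```

```bash
python3 -m crank '[{"gripper":255,"tx":0,"ty":-0.5,"tz":-30,"rx":0,"ry":0,"rz":0},{"gripper":255,"tx":0,"ty":-0.5,"tz":-60,"rx":0,"ry":0,"rz":0},{"gripper":255,"tx":0,"ty":-0.5,"tz":-78,"rx":0,"ry":0,"rz":0},{"gripper":255,"tx":0,"ty":-0.5,"tz":-85,"rx":0,"ry":0,"rz":0},{"gripper":255,"tx":0,"ty":-0.5,"tz":-89,"rx":0,"ry":0,"rz":0},{"gripper":255,"tx":0,"ty":-0.5,"tz":-91,"rx":0,"ry":0,"rz":0},{"gripper":255,"tx":0,"ty":-0.5,"tz":-91,"rx":0,"ry":0,"rz":0},{"gripper":255,"tx":0,"ty":-0.5,"tz":-91,"rx":0,"ry":0,"rz":0}]'
```

```text
time: 41.75
tcp_pos: [0.4981, -0.2515, 0.2004]
eef_rot: [-3.14, -0.001, -1.395]
wrist_force: [0.0, -0.7, -2.4]
opening: 0.0334
finger_force: 60.7
```

```bash
python3 -m crank '[{"gripper":255,"tx":0,"ty":0,"tz":-1,"rx":0,"ry":0,"rz":0},{"gripper":255,"tx":0,"ty":0,"tz":-1,"rx":0,"ry":0,"rz":0},{"gripper":70,"tx":0,"ty":0,"tz":-1,"rx":0,"ry":0,"rz":0},{"gripper":70,"tx":0,"ty":0,"tz":0,"rx":0,"ry":0,"rz":0},{"gripper":70,"tx":0,"ty":0,"tz":0,"rx":0,"ry":0,"rz":0},{"gripper":70,"tx":0,"ty":0,"tz":0,"rx":0,"ry":0,"rz":0},{"gripper":70,"tx":0,"ty":0,"tz":20,"rx":0,"ry":0,"rz":0},{"gripper":70,"tx":0,"ty":0,"tz":60,"rx":0,"ry":0,"rz":0},{"gripper":70,"tx":0,"ty":0,"tz":105,"rx":0,"ry":0,"rz":0},{"gripper":70,"tx":-8,"ty":491,"tz":110,"rx":0,"ry":0,"rz":8.2},{"gripper":70,"tx":-8,"ty":491,"tz":110,"rx":0,"ry":0,"rz":8.2},{"gripper":70,"tx":-8,"ty":491,"tz":110,"rx":0,"ry":0,"rz":8.2},{"gripper":70,"tx":-8,"ty":491,"tz":110,"rx":0,"ry":0,"rz":8.2},{"gripper":70,"tx":-8,"ty":491,"tz":110,"rx":0,"ry":0,"rz":8.2},{"gripper":70,"tx":-8,"ty":491,"tz":110,"rx":0,"ry":0,"rz":8.2},{"gripper":70,"tx":-8,"ty":491,"tz":110,"rx":0,"ry":0,"rz":8.2},{"gripper":70,"tx":-8,"ty":491,"tz":110,"rx":0,"ry":0,"rz":8.2},{"gripper":70,"tx":-8,"ty":491,"tz":110,"rx":0,"ry":0,"rz":8.2},{"gripper":70,"tx":-8,"ty":491,"tz":110,"rx":0,"ry":0,"rz":8.2},{"gripper":70,"tx":-8,"ty":491,"tz":110,"rx":0,"ry":0,"rz":8.2}]'
python3 -m crank '[{"gripper":70,"tx":0,"ty":0,"tz":0,"rx":0,"ry":0,"rz":0},{"gripper":70,"tx":0,"ty":0,"tz":0,"rx":0,"ry":0,"rz":0},{"gripper":70,"tx":0,"ty":0,"tz":0,"rx":0,"ry":0,"rz":0},{"gripper":70,"tx":0,"ty":0,"tz":0,"rx":0,"ry":0,"rz":0}]'
```

```text
time: 43.75
tcp_pos: [0.4898, 0.2441, 0.3096]
eef_rot: [-3.139, 0.001, -1.247]
wrist_force: [-0.4, -0.1, 0.3]
opening: 0.0619
finger_force: 0.0
time: 44.15
tcp_pos: [0.4898, 0.2385, 0.3096]
eef_rot: [-3.142, 0.0, -1.254]
wrist_force: [0.4, -0.3, 0.3]
opening: 0.0617
finger_force: 0.0
```

Descend to TCP z .1953, grip, lift.

```bash
python3 -m crank '[{"gripper":70,"tx":0.3,"ty":1,"tz":-40,"rx":0,"ry":0,"rz":0},{"gripper":70,"tx":0.3,"ty":1,"tz":-80,"rx":0,"ry":0,"rz":0},{"gripper":70,"tx":0.3,"ty":1,"tz":-107,"rx":0,"ry":0,"rz":0},{"gripper":70,"tx":0.3,"ty":1,"tz":-114,"rx":0,"ry":0,"rz":0},{"gripper":70,"tx":0.3,"ty":1,"tz":-114,"rx":0,"ry":0,"rz":0},{"gripper":70,"tx":0.3,"ty":1,"tz":-114,"rx":0,"ry":0,"rz":0},{"gripper":255,"tx":0.3,"ty":1,"tz":-114,"rx":0,"ry":0,"rz":0},{"gripper":255,"tx":0.3,"ty":1,"tz":-114,"rx":0,"ry":0,"rz":0},{"gripper":255,"tx":0.3,"ty":1,"tz":-114,"rx":0,"ry":0,"rz":0},{"gripper":255,"tx":0.3,"ty":1,"tz":-114,"rx":0,"ry":0,"rz":0},{"gripper":255,"tx":0.3,"ty":1,"tz":-114,"rx":0,"ry":0,"rz":0},{"gripper":255,"tx":0.3,"ty":1,"tz":-114,"rx":0,"ry":0,"rz":0},{"gripper":255,"tx":0.3,"ty":1,"tz":-114,"rx":0,"ry":0,"rz":0},{"gripper":255,"tx":0.3,"ty":1,"tz":-100,"rx":0,"ry":0,"rz":0},{"gripper":255,"tx":0.3,"ty":1,"tz":-65,"rx":0,"ry":0,"rz":0},{"gripper":255,"tx":0.3,"ty":1,"tz":-30,"rx":0,"ry":0,"rz":0},{"gripper":255,"tx":0.3,"ty":1,"tz":0,"rx":0,"ry":0,"rz":0},{"gripper":255,"tx":0.3,"ty":1,"tz":0,"rx":0,"ry":0,"rz":0},{"gripper":255,"tx":0.3,"ty":1,"tz":0,"rx":0,"ry":0,"rz":0}]'
```

```text
time: 46.05
tcp_pos: [0.4892, 0.2401, 0.3088]
eef_rot: [3.14, 0.001, -1.253]
wrist_force: [-0.4, -0.3, -5.5]
opening: 0.0351
finger_force: 61.3
```

```bash
python3 -m crank '[{"gripper":255,"tx":0,"ty":-20,"tz":0,"rx":0,"ry":0,"rz":0},{"gripper":255,"tx":12,"ty":-550,"tz":0,"rx":0,"ry":0,"rz":0},{"gripper":255,"tx":12,"ty":-550,"tz":0,"rx":0,"ry":0,"rz":0},{"gripper":255,"tx":12,"ty":-550,"tz":0,"rx":0,"ry":0,"rz":0},{"gripper":255,"tx":12,"ty":-550,"tz":0,"rx":0,"ry":0,"rz":0},{"gripper":255,"tx":12,"ty":-550,"tz":0,"rx":0,"ry":0,"rz":0},{"gripper":255,"tx":12,"ty":-550,"tz":0,"rx":0,"ry":0,"rz":0},{"gripper":255,"tx":12,"ty":-550,"tz":0,"rx":0,"ry":0,"rz":0},{"gripper":255,"tx":12,"ty":-550,"tz":0,"rx":0,"ry":0,"rz":0},{"gripper":255,"tx":12,"ty":-550,"tz":0,"rx":0,"ry":0,"rz":0},{"gripper":255,"tx":12,"ty":-550,"tz":0,"rx":0,"ry":0,"rz":0},{"gripper":255,"tx":12,"ty":-550,"tz":0,"rx":0,"ry":0,"rz":0},{"gripper":255,"tx":12,"ty":-577,"tz":0,"rx":0,"ry":0,"rz":0},{"gripper":255,"tx":12,"ty":-592,"tz":0,"rx":0,"ry":0,"rz":0},{"gripper":255,"tx":12,"ty":-595.5,"tz":0,"rx":0,"ry":0,"rz":0},{"gripper":255,"tx":12,"ty":-595.5,"tz":-20,"rx":0,"ry":0,"rz":0},{"gripper":255,"tx":12,"ty":-595.5,"tz":-20,"rx":0,"ry":0,"rz":0},{"gripper":255,"tx":12,"ty":-595.5,"tz":-20,"rx":0,"ry":0,"rz":0}]'
```

```text
time: 47.85
tcp_pos: [0.5018, -0.3541, 0.2886]
eef_rot: [3.139, 0.002, -1.251]
wrist_force: [0.2, 0.3, -3.9]
opening: 0.0353
finger_force: 60.9
```

```bash
python3 -m crank '[{"gripper":255,"tx":0,"ty":0,"tz":-30,"rx":0,"ry":0,"rz":0},{"gripper":255,"tx":0,"ty":0,"tz":-60,"rx":0,"ry":0,"rz":0},{"gripper":255,"tx":0,"ty":0,"tz":-78,"rx":0,"ry":0,"rz":0},{"gripper":255,"tx":0,"ty":0,"tz":-85,"rx":0,"ry":0,"rz":0},{"gripper":255,"tx":0,"ty":0,"tz":-89,"rx":0,"ry":0,"rz":0},{"gripper":255,"tx":0,"ty":0,"tz":-90.5,"rx":0,"ry":0,"rz":0},{"gripper":255,"tx":0,"ty":0,"tz":-90.5,"rx":0,"ry":0,"rz":0},{"gripper":255,"tx":0,"ty":0,"tz":-90.5,"rx":0,"ry":0,"rz":0}]'
```

```text
time: 48.65
tcp_pos: [0.5025, -0.3551, 0.2002]
eef_rot: [-3.14, -0.002, -1.252]
wrist_force: [-0.4, 1.5, -2.6]
opening: 0.0353
finger_force: 61.3
```

```bash
python3 -m crank '[{"gripper":255,"tx":0,"ty":0,"tz":-1,"rx":0,"ry":0,"rz":0},{"gripper":255,"tx":0,"ty":0,"tz":-1,"rx":0,"ry":0,"rz":0},{"gripper":70,"tx":0,"ty":0,"tz":-1,"rx":0,"ry":0,"rz":0},{"gripper":70,"tx":0,"ty":0,"tz":0,"rx":0,"ry":0,"rz":0},{"gripper":70,"tx":0,"ty":0,"tz":0,"rx":0,"ry":0,"rz":0},{"gripper":70,"tx":0,"ty":0,"tz":0,"rx":0,"ry":0,"rz":0},{"gripper":70,"tx":0,"ty":0,"tz":20,"rx":0,"ry":0,"rz":0},{"gripper":70,"tx":0,"ty":0,"tz":60,"rx":0,"ry":0,"rz":0},{"gripper":70,"tx":0,"ty":0,"tz":105,"rx":0,"ry":0,"rz":0},{"gripper":70,"tx":-12,"ty":52,"tz":115,"rx":0,"ry":0,"rz":74},{"gripper":70,"tx":-12,"ty":52,"tz":115,"rx":0,"ry":0,"rz":74},{"gripper":70,"tx":-12,"ty":52,"tz":115,"rx":0,"ry":0,"rz":74},{"gripper":70,"tx":-12,"ty":52,"tz":115,"rx":0,"ry":0,"rz":74},{"gripper":70,"tx":-12,"ty":52,"tz":115,"rx":0,"ry":0,"rz":74},{"gripper":70,"tx":-12,"ty":52,"tz":115,"rx":0,"ry":0,"rz":74},{"gripper":70,"tx":-12,"ty":52,"tz":115,"rx":0,"ry":0,"rz":74},{"gripper":70,"tx":-12,"ty":52,"tz":115,"rx":0,"ry":0,"rz":74},{"gripper":70,"tx":-12,"ty":52,"tz":115,"rx":0,"ry":0,"rz":74},{"gripper":70,"tx":-12,"ty":52,"tz":115,"rx":0,"ry":0,"rz":74},{"gripper":70,"tx":-12,"ty":52,"tz":115,"rx":0,"ry":0,"rz":74}]'
python3 - <<'E'
from h import *
for i in range(4):cams.get_image('top')
s=ctrl.state();c=cam('wrist');im=cams.get_image('wrist')[:,:,::-1].copy();print(s['time'],s['tcp_pos'],s['eef_rot'])
np.savez('pics/w6.npz',K=c[0],R=c[1],t=c[2])
cv2.imwrite('pics/w6.png',cv2.resize(im[105:295,225:465],(800,633),interpolation=cv2.INTER_CUBIC)[:600])
E
```

```text
time: 50.65
tcp_pos: [0.49, -0.303, 0.3138]
eef_rot: [-3.142, 0.0, 0.037]
wrist_force: [-0.0, 0.0, -0.4]
opening: 0.0621
finger_force: 0.0
50.85 [ 0.49001451 -0.30296918  0.31392113] [ 3.14157160e+00 -5.93941333e-06  3.84080212e-02]
```

View pics/w6.png

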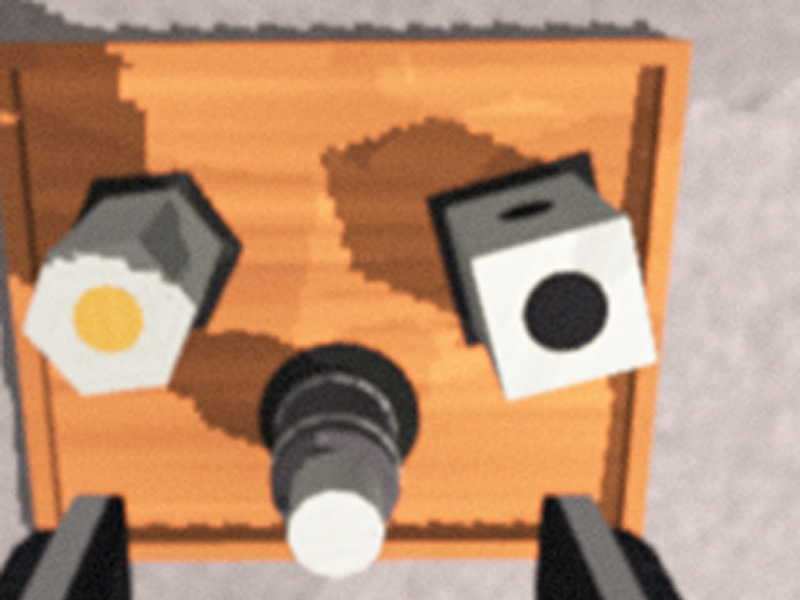

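```bash
python3 - <<'E'
from h import *
d=np.load('pics/w6.npz');c=(d['K'],d['R'],d['t'])
f=lambda P,z:p2w(c,np.array(P)/np.array([800/240,633/190])+[225,105],z)[0]
ok=True
for P,z,t in(((109,319),.066,(.4977,-.2518)),((567,311),.062,(.5023,-.356)),((336,533),.072,(.45,-.306))):
    e=f([P],z)-t;print(e.round(4));ok&=np.hypot(*e)<.006
if ok:print(ctrl.close_job())
E
```

```text
[ 0.0003 -0.0005]
[0.0003 0.0005]
[-0.0008  0.001 ]
the job is handed in; nothing more can be done
None
```

The job is handed in at about 51 s of the 152 s allowed: the ring lies in the middle of the granite spot, and all three gauges stand upright on their own inlays, about 1 mm off centre at most by the last wrist picture; I did not see the judge's verdict.

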